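# Fit the crank to the tile clamp and wind the tile fast

## Robot

A 7-joint arm with a two-finger parallel gripper is mounted at the origin on a cart in front of the work surface, level with it; the furniture and walls round the work are solid. World frame = base frame: x ahead of the robot, y to its left, z up, the work surface at z = 0. Lengths are in m, angles in rad, forces in N, time in s.
With the tool pointing down it reaches from about 0.4 to 0.85 m from the base axis. Payload 4.5 kg.
Tool frame: the origin (TCP) lies on the centre line of the jaws, within the pads' length; the fingertips stand 11 mm ahead of it and the grasp point (between the pads) lies 8 mm behind it; z points along the fingers, y is the line along which they close (so a half turn about z gives the same grasp; the last joint's range is limited). The gripper opens to 88 mm and grips with 3 to 60 N. Pads are 18 mm wide; open, the fingers measure 123 mm over their backs; the gripper's body (75 mm by 187 mm) begins 45 mm behind the grasp point.
Start: joints at [-1.186, 0.689, -0.195, 1.565, 0.157, 0.902, -0.215], TCP at [0.215, 0.587, 0.25] pointing down, gripper open.
Joint ranges: [-3.01, 3.01], [-0.46, 2.08], [-1.47, 1.51], [0.13, 2.56], [-1, 4.14], [0.04, 2.09], [-2.66, 2.66]. Speed limits (rad/s): [2.57, 2.57, 3.14, 3.14, 3.14, 3.14, 3.14].

## Interface

Orientations are given as a unit quaternion [x, y, z, w].
In Python, from plant import * gives the robot as it stands. The module is installed in compiled form; this text tells all that it offers.
- The arm moves only by the tool send_rows, never from a script. Its argument "motion" is a list of rows, each an object of numbers: "x", "y", "z": the shift along the tool's x, y, z in cm; "rx", "ry", "rz": the turn, a rotation vector about the tool's x, y, z in rad; "jaw": the finger opening in cm, from 0 to 8.81. In form: [{"x": .., "y": .., "z": .., "rx": .., "ry": .., "rz": .., "jaw": ..}, ...]. A call has exactly 5 rows; each row shifts and turns the commanded pose from where the row before left it, along the tool's axes as they then stand; what a row does not reach is not made up. A row lasts 1/10 s, in which the tool goes at most 50 mm and 8.59 degrees, less where a joint would pass 70% of its speed; a pose out of reach is approached as far as the arm can. A call is refused whole if a number of a shift passes 5 or a number of a turn 0.15, either way. A call with a gripper value outside its range is refused whole. The fingers move at their own pace and stop on an object; "grip_force" is the grip in N (left out, the last holds). Time passes only in rows, so rows that do not move let the fingers close, or fill a call up. It gives the time, the measured TCP pose, the force, the opening and the grip force at its end, in the units of the state.
- get_state(): the state, without advancing time (a new reading comes with each control period).
- snapshot(name): name is "side" or "top"; returns a dict with "img" (384x512x3 uint8, red, green, blue), "vertical_fov" (degrees; the focal length in pixels is half the picture's height over the tangent of half this angle, whatever the lens; pixels are square), "cx", "cy" (the principal point, pixels), "D" ([k1, k2, p1, p2, k3] as OpenCV has them; the pictures are not rectified), "extrinsics" (4x4, takes a point from camera to world coordinates). Camera axes: x right, y up, looking along -z (the intrinsics and any distortion apply to the point x, -y, -z); pixel columns grow to the right and rows downward; lengths in m; the calibration is good to about 2 mm. A picture is of the moment at which its call begins. There is no depth.
- finish_job(): hands the job in; it is judged then, once.
The state is a dict: "clock": time; "q": joint angles; "qd": joint speeds; "joint_torque": joint torques, N m; "tool_pos": TCP position; "eef_rot": TCP orientation; "contact_force": force on the tool from outside, world axes, zero at the start; "moment": the same for the moment, N m; "opening": opening from 0.0 (shut) to 1.0 (fully open); "finger_force": force on a finger pad.
Only numpy, scipy, OpenCV 4.12 (cv2) and the standard library are available. Lean on these libraries where they do the work, as an engineer would, in place of code of your own. Each camera call takes 0.05 s, during which the arm holds its last target. There are 200 camera calls.

## Task

Fit the loose crank fully home onto the square shaft of the tile clamp, pressing only lightly: the square stands at an unknown angle, so turn the crank and feel for where it drops on. Then take its knob and wind it clockwise (seen from above), round after round, until the jaw holds the tile firmly against the fence, the springs behind the jaw's face compressed about half-way, never squeezed solid. Leave the crank on the shaft and everything else on the bench where it is.

Things in the scene. Friction and masses are not known exactly. Their poses are not given: they have to be found in the camera images.
- crank_hub (a point): centre, half-way up, of the hub of the loose crank, dark steel, lying flat on a low stack of tiles (49 mm). z is the hub axis (up), x points along the arm to the knob. The hub is a square block 24 x 24 mm, 50 mm high, sides along x and y. The arm is a flat bar 18 mm wide, 8 mm thick, level with the hub's underside, its round end 67 mm from the hub axis. The crank weighs about 0.25 kg
- crank_socket (a point): centre of the mouth of the crank's socket, in the hub's underside, 25 mm below crank_hub; axes as there. The socket is square, 13.5 mm wide and 32 mm deep, its sides along x and y
- crank_knob (a point): point on the axis of the crank's black knob, 30 mm above the crank's underside and 55 mm from the hub axis. The knob is an upright cylinder 20 mm across, from 9 to 51 mm above the crank's underside; it spins freely on its pin, so it can be held firmly and carried round in circles without turning the hand
- shaft_seat (a point): point on the axis of the upright shaft at one end of the grey tile clamp (324 x 110 mm, fixed), on the 30 mm wide collar where the fitted crank's underside comes to rest, 62 mm above the bench. x runs along the clamp from shaft to fence, z up. The shaft turns against some 0.14 N m (2.5 N at the knob), with half-compressed springs 0.22 N m, and stays where it is left
- shaft_shoulder (a point): top of the square part of the shaft, 20 mm above shaft_seat; axes as there: the angle of the square (12 mm wide) is not measured and may be any. Above it a round nose, 10 mm across, 10 mm high, its tip tapered. The socket goes over the nose at any angle, rests on the shoulder, and drops to the collar where it matches the square (every quarter turn, play about 0.1 rad)
- jaw_block (a point): centre of the front side (towards the fence) of the sliding jaw block, 20 mm long and 96 mm wide, 24 mm high; its x points to the fence. Winding clockwise (from above) moves it to the fence, 22 mm a turn; it needs about 1.7 to 2.5 turns in all
- jaw_face (a point): centre of the front of the jaw's sprung steel face plate (90 mm wide, 8 mm thick), which touches the tile; it stands 16 mm before jaw_block when free, and 8 mm before it when its springs are squeezed solid. The springs are 6 N per mm
- fence_face (a point): middle of the inner side of the fixed fence at the far end of the clamp, 24 mm above the bench; its x points from the jaw through the fence
- tile: the 150 x 150 x 8 mm blue-on-white ceramic tile that lies loose on the clamp between jaw and fence; origin at the centre of its underside, z up. Against the fence its centre is 75 mm from fence_face
- bench_lamp: desk lamp with a green shade, fixed, behind the clamp: keep clear. Its foot (170 mm across) and upright post stand 120 mm to the right of this point (-y), the shade hangs 130 mm to the left of it, about 150 mm across, its lower rim 280 mm above the bench
- tape_roll: roll of masking tape, 98 mm across, 25 mm high, to be left alone; origin at the centre of its underside
- stamp: wooden stamp block with a round grip, 62 x 62 x 64 mm, to be left alone; origin at the centre of its underside
- green_jar: jar of green pigment, 54 mm across, 58 mm high, to be left alone; origin at the centre of its underside
- pale_pot: small pot of pale blue glaze, 71 mm across, 43 mm high, to be left alone; origin at the centre of its underside
- pencil: green pencil, 123 mm long, to be left alone; origin at the centre of its underside
- wood_brush: wooden paint brush, 190 mm long, to be left alone; origin at the centre of its underside
- mug: white mug, 92 mm across, 95 mm high, to be left alone; origin at the centre of its underside

How it is judged:
By the outcome, as a careful person would: the job done as asked, in the order asked, and still so for the second after the job is handed in, with the robot touching nothing.
It also fails if it takes over 72 s, if anything falls off the work surface, if the arm or the gripper's body presses on something with over 40 N, if the wrist force passes 120 N, or if a joint passes its speed limit or range.

## Working session

There is one attempt and no reset: what is moved stays moved. The work goes in short steps, Python scripts to look and compute and a tool call to move; the robot and the scene stay as the last step left them, time stands still between calls to the robot, and variables do not carry over. Pictures are saved under pics/ and viewed, at most 10 in all, crops included, and the job is handed in when it is done.

Besides the shell and the picture viewer there is one more tool, called after "Request:" as name(argument=value, ...), one argument or row to a line, values as JSON. send_rows: Moves the arm, as the interface text tells. Its arguments: {"type":"object","properties":{"motion":{"type":"array"},"grip_force":{"type":"number"}},"required":["motion"]}

```bash
mkdir -p pics; cat > h.py <<'E'
from plant import *
import numpy as np, cv2
from scipy.spatial.transform import Rotation as R
def cam(s):
    h=s["img"].shape[0]; f=h/2/np.tan(np.radians(s["vertical_fov"])/2)
    K=np.array([[f,0,s["cx"]],[0,f,s["cy"]],[0,0,1.]]); return K,np.array(s["D"],float),np.array(s["extrinsics"])
def px2w(s,uv,z):
    K,D,E=cam(s); p=cv2.undistortPoints(np.array(uv,float).reshape(-1,1,2),K,D).reshape(-1,2)
    d=np.c_[p[:,0],-p[:,1],-np.ones(len(p))]@E[:3,:3].T; o=E[:3,3]
    return o+d*((z-o[2])/d[:,2])[:,None]
def w2px(s,P):
    K,D,E=cam(s); c=(np.array(P,float).reshape(-1,3)-E[:3,3])@E[:3,:3]
    return cv2.projectPoints(c*[1,-1,-1],np.zeros(3),np.zeros(3),K,D)[0].reshape(-1,2)
def st():
    s=get_state(); print(s["clock"],np.round(s["tool_pos"],4),"R",np.round(R.from_quat(s["eef_rot"]).as_matrix(),3).tolist(),"F",np.round(s["contact_force"],2),"M",np.round(s["moment"],2),s["opening"],s["finger_force"],np.round(s["q"],3)); return s
E
python3 - <<'E'
from h import *
import pickle
d={n:snapshot(n) for n in("top","side")}
pickle.dump(d,open("s0.pkl","wb"))
for n in d:
    cv2.imwrite(f"pics/{n}0.png",cv2.resize(d[n]["img"][:,:,::-1],(800,600),interpolation=cv2.INTER_CUBIC)); print(n,np.round(d[n]["extrinsics"],3).tolist(),d[n]["D"],d[n]["vertical_fov"])
st()
E
```

```text
top [[0.001, 0.992, -0.128, 0.37], [-1.0, -0.0, -0.009, 0.003], [-0.009, 0.128, 0.992, 1.528], [0.0, 0.0, 0.0, 1.0]] [-0.01460171  0.          0.          0.          0.        ] 48.252733580470164
side [[0.999, 0.003, 0.036, 0.586], [0.031, 0.436, -0.9, -1.506], [-0.019, 0.9, 0.435, 0.787], [0.0, 0.0, 0.0, 1.0]] [-0.1673598  0.         0.         0.         0.       ] 44.77214866103406
0.1 [0.2146 0.5864 0.249 ] R [[-0.939, 0.344, -0.0], [0.344, 0.939, -0.001], [-0.0, -0.002, -1.0]] F [-0.22 -0.06  0.22] M [ 0.02 -0.06 -0.03] 0.9998389977595805 0.0 [-1.186  0.69  -0.195  1.566  0.157  0.902 -0.215]
```

View pics/top0.png

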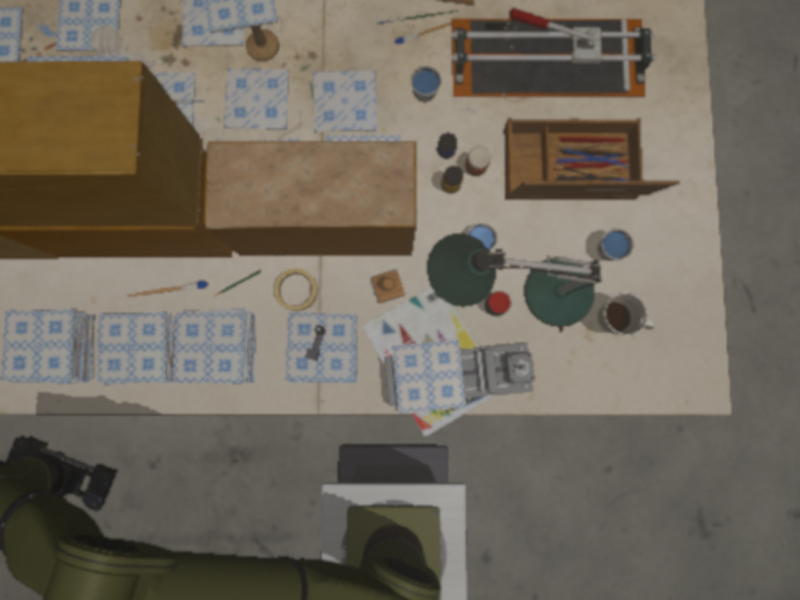

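View pics/side0.png

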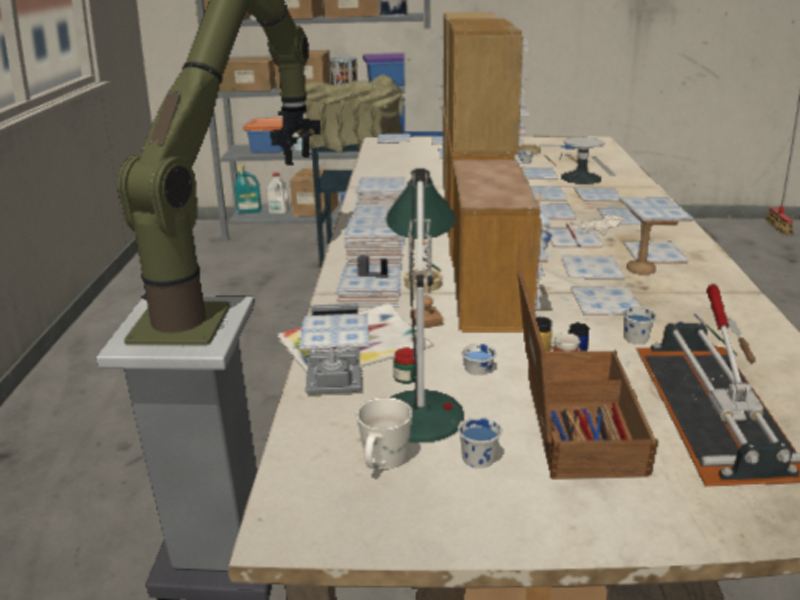

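Top view: crank around (317,342), clamp (385–533, 345–410) with the shaft near (517,367), lamp shade (462,270). The side view shows the crank around (373,265) and the shaft near (335,360). I'll zoom in next.

```bash
python3 - <<'E'
import pickle,cv2,numpy as np
d=pickle.load(open("s0.pkl","rb"))
t=d["top"]["img"][:,:,::-1];s=d["side"]["img"][:,:,::-1]
a=cv2.resize(t[195:245,175:241],(528,400),interpolation=cv2.INTER_CUBIC) #x8
b=cv2.resize(t[205:275,240:350],(0,0),fx=7,fy=7,interpolation=cv2.INTER_CUBIC)
cv2.imwrite("pics/c1.png",b)
c=cv2.resize(s[155:195,205:275],(420,240),interpolation=cv2.INTER_CUBIC)#x6
e=cv2.resize(s[195:260,185:250],(390,390),interpolation=cv2.INTER_CUBIC)#x6
o=np.zeros((600,800,3),np.uint8); o[:300,:396]=cv2.resize(a,(396,300)); o[:240,400:800]=c[:,:400]; o[250-40:600,400:790]=e
cv2.imwrite("pics/c2.png",o)
E
```

```text
(no output)
```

View pics/c1.png

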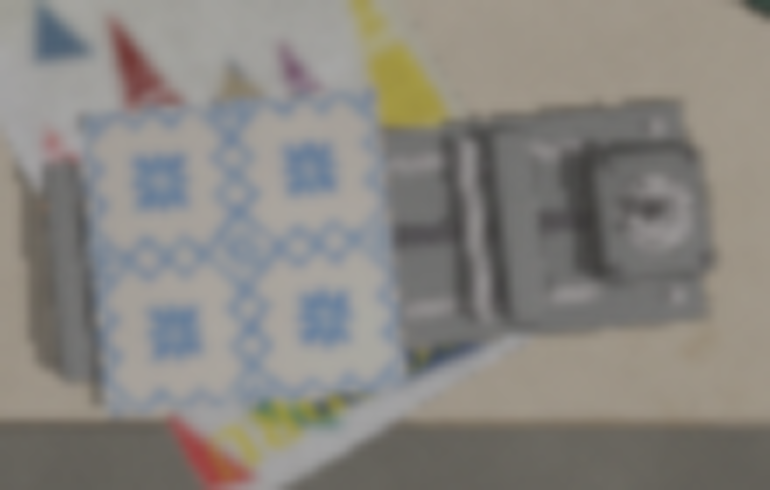

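View pics/c2.png

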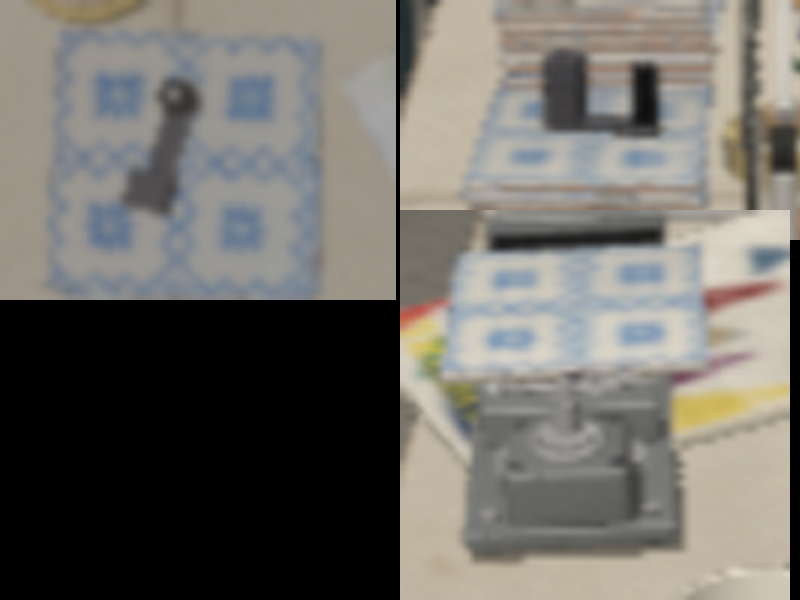

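Crops: crank hub top ≈(150,188) and knob top ≈(178,96) in the top crop. The side crop has the hub at (565,55) and the knob at (644,68). The shaft tip is ≈(569,378) in the side crop, and the collar is ≈(655,210) in the top crop. Next I'll triangulate these.

```bash
python3 - <<'E'
from h import *
import pickle
d=pickle.load(open("s0.pkl","rb")); T,S=d["top"],d["side"]
a=lambda X,Y:(175+X/6-.4,195+Y/6-.4)
c=lambda X,Y:(205+(X-400)/6-.4,155+Y/6-.4)
e=lambda X,Y:(185+(X-400)/6-.4,195+(Y-210)/6-.4)
t=lambda X,Y:(240+X/7-.43,205+Y/7-.43)
print("knob",px2w(T,a(178,96),.1),px2w(S,c(644,67),.1))
print("hub",px2w(T,a(150,188),.099),px2w(S,c(565,55),.099))
print("shaft collar T",px2w(T,t(655,210),.062),"S",px2w(S,e(565,437),.062),"tip S",px2w(S,e(569,380),.092))
print("block corners T z.05",px2w(T,[t(590,140),t(703,140),t(712,270),t(605,278)],.055))
print("base corners",px2w(T,[t(683,98),t(707,320),t(37,165)],.02))
print("tile",px2w(T,[t(82,115),t(378,92),t(405,380),t(108,415)],.03))
print("jaw lines",px2w(T,[t(497,130),t(522,330)],.04),px2w(T,[t(450,125),t(485,135),t(472,320),t(500,320)],.04))
print("lamp shade centre T",px2w(T,(462*.64,270*.64),.30))
# predictions
for P in ([ .4,-.2,.062],):
    pass
E
```

```text
knob [[0.48382384 0.15729007 0.1       ]] [[0.4857043  0.15002621 0.1       ]]
hub [[0.43275882 0.17228005 0.099     ]] [[0.43309257 0.17360641 0.099     ]]
shaft collar T [[ 0.40519325 -0.27792531  0.062     ]] S [[ 0.40479011 -0.28664763  0.062     ]] tip S [[ 0.40799646 -0.28080954  0.092     ]]
block corners T z.05 [[ 0.43943875 -0.24833358  0.055     ]
 [ 0.43942797 -0.30357135  0.055     ]
 [ 0.37630801 -0.30627061  0.055     ]
 [ 0.37244829 -0.25416033  0.055     ]]
base corners [[ 0.46210259 -0.30140194  0.02      ]
 [ 0.35178267 -0.31048601  0.02      ]
 [ 0.42856893  0.02263298  0.02      ]]
tile [[ 4.53040444e-01  9.76128544e-05  3.00000000e-02]
 [ 4.64509106e-01 -1.47507993e-01  3.00000000e-02]
 [ 3.22591106e-01 -1.58957218e-01  3.00000000e-02]
 [ 3.05455552e-01 -1.25981307e-02  3.00000000e-02]]
jaw lines [[ 0.44508413 -0.20505834  0.04      ]
 [ 0.34716293 -0.21555026  0.04      ]] [[ 0.44755478 -0.18187473  0.04      ]
 [ 0.4426169  -0.19908572  0.04      ]
 [ 0.352016   -0.19113025  0.04      ]
 [ 0.35201916 -0.20485701  0.04      ]]
lamp shade centre T [[ 0.57772768 -0.12815951  0.3       ]]
```

Request:
send_rows(
  motion=[
    {"x": -2.0, "y": -2.0, "z": 0.7, "rz": -0.06, "jaw": 7},
    {"x": -3.2, "y": -3.3, "z": 0.7, "jaw": 7},
    {"x": -3.2, "y": -3.3, "z": 0.7, "jaw": 7},
    {"x": -3.2, "y": -3.3, "z": 0.7, "jaw": 7},
    {"x": -3.2, "y": -3.3, "z": 0.7, "jaw": 7},
  ],
  grip_force=25,
)

```text
schema error: expected keys x, y, z, rx, ry, rz, jaw
```

Request:
send_rows(
  motion=[
    {"x": -3.2, "y": -3.3, "z": 0.7, "jaw": 7},
    {"x": -3.2, "y": -3.3, "z": 0.7, "jaw": 7},
    {"x": -3.2, "y": -3.3, "z": 0.7, "jaw": 7},
    {"x": -3.2, "y": -3.3, "z": 0.7, "jaw": 7},
    {"x": -3.2, "y": -3.3, "z": 0.7, "jaw": 7},
  ],
)

```text
schema error: expected keys x, y, z, rx, ry, rz, jaw
```

Request:
send_rows(
  motion=[
    {"x": -1.5, "y": -1.5, "jaw": 7},
    {"jaw": 7},
    {"jaw": 7},
    {"jaw": 7},
    {"jaw": 7},
  ],
)

```text
schema error: expected keys x, y, z, rx, ry, rz, jaw
```

```bash
cat >> h.py <<'E'
def go(P,yaw=None):
    "tool-frame shift (cm) from the measured pose to world point P; rz to bring tool y axis to world yaw"
    s=st(); M=R.from_quat(s["eef_rot"]).as_matrix(); print("shift cm",np.round(M.T@(np.array(P)-s["tool_pos"])*100,2))
    print("yaw of tool y",np.arctan2(M[1,1],M[0,1]))
E
python3 - <<'E'
from h import *
go([.433,.1725,.076])
E
```

```text
0.1 [0.2146 0.5864 0.249 ] R [[-0.939, 0.344, -0.0], [0.344, 0.939, -0.001], [-0.0, -0.002, -1.0]] F [-0.22 -0.06  0.22] M [ 0.02 -0.06 -0.03] 0.9998389977595805 0.0 [-1.186  0.69  -0.195  1.566  0.157  0.902 -0.215]
shift cm [-34.73 -31.34  17.35]
yaw of tool y 1.2200664039213853
```

All keys are needed in each row.

Request:
send_rows(
  motion=[
    {"x": -2.0, "y": -2.0, "z": 0.7, "rx": 0, "ry": 0, "rz": -0.06, "jaw": 7},
    {"x": -3.2, "y": -3.3, "z": 0.7, "rx": 0, "ry": 0, "rz": 0, "jaw": 7},
    {"x": -3.2, "y": -3.3, "z": 0.7, "rx": 0, "ry": 0, "rz": 0, "jaw": 7},
    {"x": -3.2, "y": -3.3, "z": 0.7, "rx": 0, "ry": 0, "rz": 0, "jaw": 7},
    {"x": -3.2, "y": -3.3, "z": 0.7, "rx": 0, "ry": 0, "rz": 0, "jaw": 7},
  ],
  grip_force=25,
)

```text
clock: 0.6
tool_pos: [0.312, 0.3963, 0.2143]
eef_rot: [0.145, 0.989, -0.0, -0.0]
contact_force: [0.4, 0.0, -0.3]
opening: 0.793
finger_force: 0.0
```

Request:
send_rows(
  motion=[
    {"x": -3.2, "y": -3.3, "z": 0.7, "rx": 0, "ry": 0, "rz": 0, "jaw": 7},
    {"x": -3.2, "y": -3.3, "z": 0.7, "rx": 0, "ry": 0, "rz": 0, "jaw": 7},
    {"x": -3.2, "y": -3.3, "z": 0.7, "rx": 0, "ry": 0, "rz": 0, "jaw": 7},
    {"x": -3.2, "y": -3.3, "z": 0.7, "rx": 0, "ry": 0, "rz": 0, "jaw": 7},
    {"x": -3.2, "y": -3.3, "z": 0.7, "rx": 0, "ry": 0, "rz": 0, "jaw": 7},
  ],
)

```text
clock: 1.1
tool_pos: [0.418, 0.1925, 0.1794]
eef_rot: [0.145, 0.989, 0.0, -0.0]
contact_force: [0.2, 0.3, -1.0]
opening: 0.795
finger_force: 0.0
```

Request:
send_rows(
  motion=[
    {"x": -1.6, "y": -1.6, "z": 0, "rx": 0, "ry": 0, "rz": 0, "jaw": 7},
    {"x": 0, "y": 0, "z": 0, "rx": 0, "ry": 0, "rz": 0, "jaw": 7},
    {"x": 0, "y": 0, "z": 0, "rx": 0, "ry": 0, "rz": 0, "jaw": 7},
    {"x": 0, "y": 0, "z": 0, "rx": 0, "ry": 0, "rz": 0, "jaw": 7},
    {"x": 0, "y": 0, "z": 0, "rx": 0, "ry": 0, "rz": 0, "jaw": 7},
  ],
)

```text
clock: 1.6
tool_pos: [0.4275, 0.176, 0.1798]
eef_rot: [0.143, 0.99, 0.0, -0.0]
contact_force: [-0.7, 0.6, 1.1]
opening: 0.789
finger_force: 0.0
```

```bash
python3 - <<'E'
from h import *
go([.433,.1725,.076])
E
```

```text
1.6 [0.4275 0.176  0.1798] R [[-0.959, 0.284, -0.0], [0.284, 0.959, 0.001], [0.0, 0.001, -1.0]] F [-0.68  0.64  1.1 ] M [-0.    0.02  0.  ] 0.789424518886966 0.0 [-0.33   0.611 -0.25   2.112  0.327  0.454  0.452]
shift cm [-0.63 -0.19 10.38]
yaw of tool y 1.2831654669702484
```

Request:
send_rows(
  motion=[
    {"x": -0.6, "y": -0.2, "z": 2.0, "rx": 0, "ry": 0, "rz": 0, "jaw": 7},
    {"x": 0, "y": 0, "z": 2.5, "rx": 0, "ry": 0, "rz": 0, "jaw": 7},
    {"x": 0, "y": 0, "z": 2.5, "rx": 0, "ry": 0, "rz": 0, "jaw": 7},
    {"x": 0, "y": 0, "z": 2.0, "rx": 0, "ry": 0, "rz": 0, "jaw": 7},
    {"x": 0, "y": 0, "z": 1.3, "rx": 0, "ry": 0, "rz": 0, "jaw": 7},
  ],
)

```text
clock: 2.1
tool_pos: [0.4325, 0.1719, 0.0755]
eef_rot: [0.144, 0.99, -0.0, -0.001]
contact_force: [0.4, -0.2, -0.1]
opening: 0.791
finger_force: 0.0
```

Request:
send_rows(
  motion=[
    {"x": 0, "y": 0, "z": 0, "rx": 0, "ry": 0, "rz": 0, "jaw": 4},
    {"x": 0, "y": 0, "z": 0, "rx": 0, "ry": 0, "rz": 0, "jaw": 3},
    {"x": 0, "y": 0, "z": 0, "rx": 0, "ry": 0, "rz": 0, "jaw": 1.5},
    {"x": 0, "y": 0, "z": 0, "rx": 0, "ry": 0, "rz": 0, "jaw": 1.0},
    {"x": 0, "y": 0, "z": 0, "rx": 0, "ry": 0, "rz": 0, "jaw": 1.0},
  ],
)

```text
clock: 2.6
tool_pos: [0.4337, 0.1709, 0.0773]
eef_rot: [0.145, 0.989, 0.0, 0.001]
contact_force: [0.1, 1.6, 1.7]
opening: 0.364
finger_force: 2.0
```

Request:
send_rows(
  motion=[
    {"x": 0, "y": 0, "z": 0, "rx": 0, "ry": 0, "rz": 0, "jaw": 1},
    {"x": 0, "y": 0, "z": 0, "rx": 0, "ry": 0, "rz": 0, "jaw": 1},
    {"x": 0, "y": 0, "z": 0, "rx": 0, "ry": 0, "rz": 0, "jaw": 1},
    {"x": 0, "y": 0, "z": 0, "rx": 0, "ry": 0, "rz": 0, "jaw": 1.0},
    {"x": 0, "y": 0, "z": 0, "rx": 0, "ry": 0, "rz": 0, "jaw": 1.0},
  ],
)

```text
clock: 3.1
tool_pos: [0.434, 0.1715, 0.0772]
eef_rot: [0.145, 0.989, 0.001, 0.001]
contact_force: [-0.6, 2.0, 6.0]
opening: 0.274
finger_force: 24.6
```

```bash
python3 - <<'E'
from h import *
import pickle
go([.433,.1725,.180])
s=snapshot("top");t=snapshot("side")
a=cv2.resize(s["img"][185:245,175:241,::-1],(440,400),interpolation=cv2.INTER_CUBIC)
b=cv2.resize(t["img"][145:205,205:259,::-1],(360,400),interpolation=cv2.INTER_CUBIC)
cv2.imwrite("pics/g.png",np.hstack([a,b]))
E
```

```text
3.1 [0.434  0.1715 0.0772] R [[-0.958, 0.286, 0.002], [0.286, 0.958, 0.002], [-0.001, 0.002, -1.0]] F [-0.57  1.95  5.95] M [ 0.44 -0.02 -0.04] 0.27376679481266875 24.64459804818034 [-0.414  0.814 -0.099  2.168  0.42   0.175  0.385]
shift cm [  0.11   0.09 -10.28]
yaw of tool y 1.2803902302004444
```

View pics/g.png

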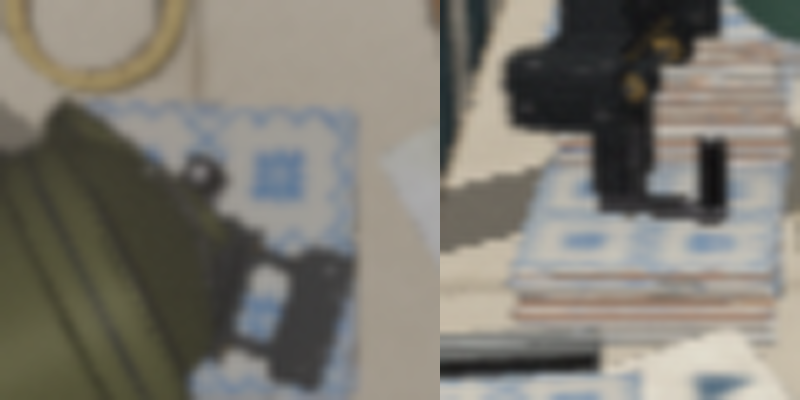

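The grip is on the hub flats (24.1 mm opening), with the fingers above the arm bar. Now lift, then carry it inside of the lamp shade.

Request:
send_rows(
  motion=[
    {"x": 0, "y": 0, "z": -1, "rx": 0, "ry": 0, "rz": 0, "jaw": 1},
    {"x": 0, "y": 0, "z": -2, "rx": 0, "ry": 0, "rz": 0, "jaw": 1},
    {"x": 0, "y": 0, "z": -2, "rx": 0, "ry": 0, "rz": 0, "jaw": 1},
    {"x": 0, "y": 0, "z": -2, "rx": 0, "ry": 0, "rz": 0, "jaw": 1},
    {"x": 0, "y": 0, "z": -1, "rx": 0, "ry": 0, "rz": 0, "jaw": 1},
  ],
  grip_force=35,
)

```text
clock: 3.7
tool_pos: [0.4333, 0.17, 0.1582]
eef_rot: [0.145, 0.989, -0.0, 0.0]
contact_force: [0.6, -0.4, -2.3]
opening: 0.269
finger_force: 34.6
```

Request:
send_rows(
  motion=[
    {"x": -0.3, "y": -1.4, "z": 0, "rx": 0, "ry": 0, "rz": 0, "jaw": 1},
    {"x": -0.3, "y": -2.6, "z": 0, "rx": 0, "ry": 0, "rz": 0, "jaw": 1},
    {"x": -0.3, "y": -3, "z": 0, "rx": 0, "ry": 0, "rz": 0, "jaw": 1},
    {"x": -0.3, "y": -3, "z": 0, "rx": 0, "ry": 0, "rz": 0, "jaw": 1},
    {"x": -0.3, "y": -3, "z": 0, "rx": 0, "ry": 0, "rz": 0, "jaw": 1},
  ],
)

```text
clock: 4.2
tool_pos: [0.4088, 0.0393, 0.1559]
eef_rot: [0.145, 0.989, -0.001, -0.001]
contact_force: [-0.3, -0.7, -1.8]
opening: 0.271
finger_force: 34.6
```

Request:
send_rows(
  motion=[
    {"x": -0.3, "y": -3, "z": 0, "rx": 0, "ry": 0, "rz": 0, "jaw": 1},
    {"x": -0.3, "y": -3, "z": 0, "rx": 0, "ry": 0, "rz": 0, "jaw": 1},
    {"x": -0.3, "y": -3, "z": 0, "rx": 0, "ry": 0, "rz": 0, "jaw": 1},
    {"x": -0.3, "y": -3, "z": 0, "rx": 0, "ry": 0, "rz": 0, "jaw": 1},
    {"x": -0.4, "y": -2.4, "z": 0, "rx": 0, "ry": 0, "rz": 0, "jaw": 1},
  ],
)

```text
clock: 4.7
tool_pos: [0.3818, -0.1034, 0.1559]
eef_rot: [0.146, 0.989, -0.001, -0.002]
contact_force: [0.5, -0.3, -2.0]
opening: 0.269
finger_force: 34.6
```

```bash
python3 - <<'E'
from h import *
go([.406,-.28,.155])
E
```

```text
4.7 [ 0.3818 -0.1034  0.1559] R [[-0.957, 0.289, -0.004], [0.289, 0.957, -0.001], [0.004, -0.002, -1.0]] F [ 0.48 -0.32 -1.97] M [-0.03  0.01 -0.02] 0.269451715598428 34.602650832384825 [ 0.305  0.614 -0.246  2.316  0.56   0.27   0.836]
shift cm [ -7.42 -16.21   0.09]
yaw of tool y 1.2776850490499445
```

Request:
send_rows(
  motion=[
    {"x": -1.0, "y": -2, "z": 0, "rx": 0, "ry": 0, "rz": 0, "jaw": 1},
    {"x": -1.4, "y": -3, "z": 0, "rx": 0, "ry": 0, "rz": 0, "jaw": 1},
    {"x": -1.4, "y": -3, "z": 0, "rx": 0, "ry": 0, "rz": 0, "jaw": 1},
    {"x": -1.4, "y": -3, "z": 0, "rx": 0, "ry": 0, "rz": 0, "jaw": 1},
    {"x": -1.4, "y": -3, "z": 0, "rx": 0, "ry": 0, "rz": 0, "jaw": 1},
  ],
)

```text
clock: 5.2
tool_pos: [0.4053, -0.2557, 0.1555]
eef_rot: [0.145, 0.989, 0.0, -0.002]
contact_force: [0.1, -0.6, -1.9]
opening: 0.268
finger_force: 34.6
```

Request:
send_rows(
  motion=[
    {"x": -0.8, "y": -2.2, "z": 0.6, "rx": 0, "ry": 0, "rz": 0, "jaw": 1},
    {"x": 0, "y": 0, "z": 1, "rx": 0, "ry": 0, "rz": 0, "jaw": 1},
    {"x": 0, "y": 0, "z": 1, "rx": 0, "ry": 0, "rz": 0, "jaw": 1},
    {"x": 0, "y": 0, "z": 0, "rx": 0, "ry": 0, "rz": 0, "jaw": 1},
    {"x": 0, "y": 0, "z": 0, "rx": 0, "ry": 0, "rz": 0, "jaw": 1},
  ],
)

```text
clock: 5.7
tool_pos: [0.4084, -0.2757, 0.1302]
eef_rot: [0.144, 0.99, 0.001, -0.001]
contact_force: [-0.4, -0.5, -2.2]
opening: 0.267
finger_force: 34.6
```

```bash
python3 - <<'E'
from h import *
import pickle
go([.406,-.28,.125])
s=snapshot("top");t=snapshot("side"); pickle.dump((s,t),open("s1.pkl","wb"))
a=cv2.resize(s["img"][190:270,290:354,::-1],(400,500),interpolation=cv2.INTER_CUBIC)
b=cv2.resize(t["img"][180:260,180:244,::-1],(400,500),interpolation=cv2.INTER_CUBIC)
cv2.imwrite("pics/h.png",np.hstack([a,b]))
E
```

```text
5.7 [ 0.4084 -0.2757  0.1302] R [[-0.959, 0.285, -0.002], [0.285, 0.959, 0.001], [0.002, 0.001, -1.0]] F [-0.39 -0.53 -2.17] M [ 0.   -0.01 -0.02] 0.2669202184557288 34.60051355883479 [ 0.726  0.741 -0.366  2.056  0.589  0.449  1.19 ]
shift cm [ 0.11 -0.48  0.52]
yaw of tool y 1.282267127607027
```

View pics/h.png

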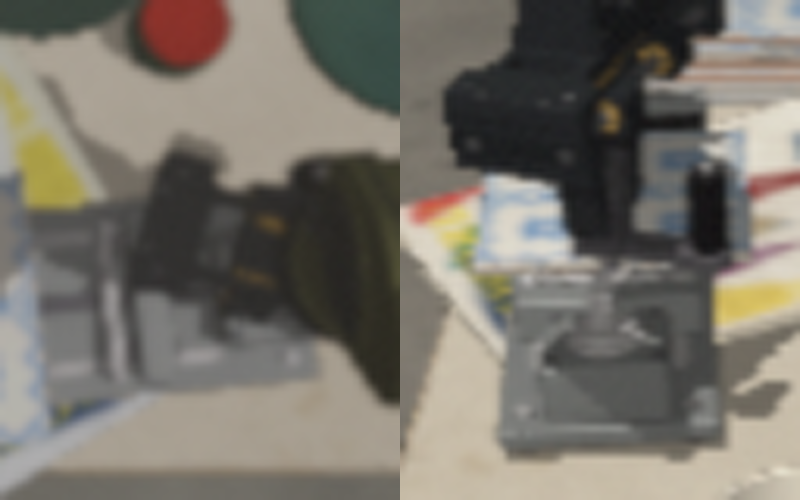

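Side view: the hub sits just above the shaft, with the shaft column at ≈602, knob centre ≈708 and collar ≈(600,340). I'll compare these against projections.

```bash
python3 - <<'E'
from h import *
import pickle
s,t=pickle.load(open("s1.pkl","rb")); s0=pickle.load(open("s0.pkl","rb"))
tcp=np.array([.4084,-.2757,.1302]); ax=np.array([.958,-.286,0]);
for off in(0,):
  hub=tcp+[0,0,-.0282]
  k=hub+.055*ax
  print("knob ctr pred px",w2px(t,[k+[0,0,.009],k+[0,0,.03],k+[0,0,.051]]).round(2).tolist(),"hub bottom",w2px(t,hub).round(2))
print("shaft pred",w2px(t,[[.406,-.28,z] for z in(.062,.07,.08,.092)]).round(2).tolist())
g=cv2.cvtColor(t["img"],cv2.COLOR_RGB2GRAY).astype(int)
print("knob rows"); print(g[208:220:2,222:240])
g0=cv2.cvtColor(s0["side"]["img"],cv2.COLOR_RGB2GRAY).astype(int)
print("shaft rows"); print(g0[219:240,200:226])
E
```

```text
knob ctr pred px [[229.66, 219.16], [229.36, 212.97], [229.05, 206.69]] hub bottom [[212.89 219.23]]
shaft pred [[212.73, 231.32], [212.58, 229.07], [212.38, 226.23], [212.14, 222.8]]
knob rows
[[108 109 109  87  46  32  42  41  32  37  79 107 150 163 148 140 136 132]
 [104 103  97  73  37  22  22  18  22  29  72  95 104 101  95 112 126 139]
 [114 115 115  93  54  26  22  22  22  31  81 107 105 109 151 184 196 203]
 [100  95  94  79  46  24  21  21  19  24  65  95 105 112 151 180 185 189]
 [ 92  88  89  71  41  25  20  20  17  27  66  97 107 111 135 157 163 169]
 [ 49  51  57  59  46  26  21  22  20  25  57  91 105 112 159 190 193 193]]
shaft rows
[[206 207 209 208 208 207 206 209 211 208 203 195 189 186 182 183 193 202
  206 207 206 201 195 195 198 202]
 [193 197 201 201 198 193 192 199 200 194 189 185 183 182 182 181 184 186
  189 188 185 178 175 176 177 177]
 [175 174 171 179 191 194 187 175 176 182 183 182 179 178 165 156 162 168
  174 175 167 153 146 156 167 166]
 [167 162 151 156 168 168 166 162 160 160 159 151 129 105  99 121 140 139
  144 148 147 153 160 156 149 135]
 [154 14
[... 1145 characters left out ...]
50 131 133
  134 115 113 109  93 102 120 110]
 [ 99 110 123 117 118 119 127 137 136 135 136 138 143 140 132 138 145 139
  122 113 116 110  94 109 141 138]
 [120 134 138 120 119 119 120 130 147 152 150 142 144 145 149 154 144 120
  112 115 113 107  92 109 144 146]
 [125 135 127 117 115 118 119 121 125 137 147 147 147 143 135 122 119 118
  117 111  96  79  78 104 139 136]
 [125 134 121  96  95 108 121 122 122 123 125 123 124 123 122 120 121 121
  122 114  96  85  81  82  95 117]
 [124 131 123 114 109 112 125 125 125 129 130 130 131 131 132 134 134 134
  134 133 130 124 100  76  83 105]
 [119 118 115 130 136 136 133 124 116 128 128 126 123 122 122 120 117 118
  115 115 111 106  89  68  71  96]]
```

```bash
python3 - <<'E'
from h import *
import pickle
s0=pickle.load(open("s0.pkl","rb"))["top"]
print(w2px(s0,[[.406,-.279,z] for z in(.062,.082,.092)]).round(2).tolist())
g=cv2.cvtColor(s0["img"],cv2.COLOR_RGB2GRAY).astype(int)
print(g[224:246,320:345])
E
```

```text
[[333.45, 234.33], [334.6, 234.18], [335.18, 234.11]]
[[115 115 112 107 105 108 109 108 106 107 107 106 108 115 114 107 106 110
  125 144 150 151 151 152 152]
 [118 119 114  94  87  92  96  89  87  87  87  88  89  91  90  88  89  95
  110 133 146 151 151 151 152]
 [108 102  96  80  74  76  78  78  79  81  83  86  88  91  92  93  92  90
   92 114 134 148 151 151 151]
 [ 94  83  77  69  68  75  78  88  94  97  99 100 103 104 106 106 105  99
   92 106 129 146 151 152 152]
 [ 85  76  71  65  69  80  86  95 103 106 107 107 109 109 110 110 109 106
  102 110 128 146 151 151 152]
 [ 83  74  70  64  72  90  97  99 105 108 107 110 114 117 116 113 110 109
  109 113 127 146 151 151 151]
 [ 83  75  71  64  74  94 104 105 106 105 106 113 127 135 133 122 114 113
  111 113 124 143 149 150 151]
 [ 87  76  72  66  72  93 105 108 106 106 112 115 129 141 141 133 128 123
  115 111 117 135 147 149 149]
 [ 97  80  71  65  72  91 106 107 105 106 112 121 128 135 136 135 135 134
  124 113 115 131 146 149 150]
 [100  81  72  67  69  87 103 104  97  93  97 105 104 107 111 119 130 140
  132 116 114 129 144 149 1
[... 564 characters left out ...]
12 114 124 132 131 132 137 143 140 130
  120 117 115 124 142 149 150]
 [109 101  82  71  65  70  91 108 112 114 117 123 126 128 130 128 121 118
  116 114 110 116 134 147 150]
 [109 101  81  72  67  69  88 107 111 113 114 116 118 119 119 117 114 115
  115 109  99 107 127 144 148]
 [110 101  82  72  67  67  83  98 104 111 114 114 115 114 114 114 113 114
  113 109 100 109 130 144 148]
 [110 104  90  79  72  65  73  84  95 106 111 112 111 111 109 108 107 106
  106 106 108 122 137 147 148]
 [112 109 105  99  87  78  80  86  92 101 105 105 104 104 103 102 102 100
   99 106 119 138 146 149 149]
 [118 119 119 120 115 105  97  93  95 101 105 109 110 109 107 109 113 112
  110 114 128 143 149 149 150]]
```

Request:
send_rows(
  motion=[
    {"x": 0.05, "y": -0.45, "z": 0, "rx": 0, "ry": 0, "rz": 0, "jaw": 1},
    {"x": 0, "y": 0, "z": 0.4, "rx": 0, "ry": 0, "rz": 0, "jaw": 1},
    {"x": 0, "y": 0, "z": 0.4, "rx": 0, "ry": 0, "rz": 0, "jaw": 1},
    {"x": 0, "y": 0, "z": 0.2, "rx": 0, "ry": 0, "rz": 0, "jaw": 1},
    {"x": 0, "y": 0, "z": 0.1, "rx": 0, "ry": 0, "rz": 0, "jaw": 1},
  ],
)

```text
clock: 6.3
tool_pos: [0.4071, -0.2811, 0.1193]
eef_rot: [0.145, 0.989, 0.0, -0.0]
contact_force: [-0.5, -0.2, -2.8]
opening: 0.272
finger_force: 34.6
```

Request:
send_rows(
  motion=[
    {"x": 0, "y": 0, "z": 0.1, "rx": 0, "ry": 0, "rz": 0, "jaw": 1},
    {"x": 0, "y": 0, "z": 0.1, "rx": 0, "ry": 0, "rz": 0, "jaw": 1},
    {"x": 0, "y": 0, "z": 0.1, "rx": 0, "ry": 0, "rz": 0, "jaw": 1},
    {"x": 0, "y": 0, "z": 0, "rx": 0, "ry": 0, "rz": 0, "jaw": 1},
    {"x": 0, "y": 0, "z": 0, "rx": 0, "ry": 0, "rz": 0, "jaw": 1},
  ],
)

```text
clock: 6.8
tool_pos: [0.4072, -0.2813, 0.1167]
eef_rot: [0.145, 0.989, 0.0, 0.0]
contact_force: [0.3, 0.3, -1.7]
opening: 0.269
finger_force: 34.6
```

```bash
python3 - <<'E'
from h import *
st()
E
```

```text
6.8 [ 0.4072 -0.2813  0.1167] R [[-0.958, 0.287, 0.0], [0.287, 0.958, 0.0], [-0.0, 0.0, -1.0]] F [ 0.34  0.25 -1.66] M [ 0.11  0.05 -0.02] 0.268658415334713 34.6004187874496 [ 0.721  0.765 -0.341  2.06   0.611  0.415  1.18 ]
```

Request:
send_rows(
  motion=[
    {"x": 0, "y": 0, "z": 0.15, "rx": 0, "ry": 0, "rz": 0, "jaw": 1},
    {"x": 0, "y": 0, "z": 0.15, "rx": 0, "ry": 0, "rz": 0, "jaw": 1},
    {"x": 0, "y": 0, "z": 0.1, "rx": 0, "ry": 0, "rz": 0, "jaw": 1},
    {"x": 0, "y": 0, "z": 0.1, "rx": 0, "ry": 0, "rz": 0, "jaw": 1},
    {"x": 0, "y": 0, "z": 0, "rx": 0, "ry": 0, "rz": 0, "jaw": 1},
  ],
)

```text
clock: 7.3
tool_pos: [0.4072, -0.2811, 0.1115]
eef_rot: [0.145, 0.989, 0.0, -0.0]
contact_force: [0.7, 0.1, -2.7]
opening: 0.266
finger_force: 34.6
```

Request:
send_rows(
  motion=[
    {"x": 0, "y": 0, "z": 0.1, "rx": 0, "ry": 0, "rz": 0, "jaw": 1},
    {"x": 0, "y": 0, "z": 0.05, "rx": 0, "ry": 0, "rz": 0, "jaw": 1},
    {"x": 0, "y": 0, "z": 0, "rx": 0, "ry": 0, "rz": 0, "jaw": 1},
    {"x": 0, "y": 0, "z": 0, "rx": 0, "ry": 0, "rz": 0, "jaw": 1},
    {"x": 0, "y": 0, "z": 0, "rx": 0, "ry": 0, "rz": 0, "jaw": 1},
  ],
)

```text
clock: 7.8
tool_pos: [0.4073, -0.2812, 0.1102]
eef_rot: [0.145, 0.989, 0.0, 0.0]
contact_force: [0.2, 1.6, -2.9]
opening: 0.273
finger_force: 34.6
```

```bash
python3 - <<'E'
from h import *
st()
E
```

```text
7.8 [ 0.4073 -0.2812  0.1102] R [[-0.958, 0.287, 0.0], [0.287, 0.958, 0.0], [-0.0, 0.0, -1.0]] F [ 0.2   1.55 -2.92] M [ 0.36 -0.1  -0.  ] 0.2727855316348383 34.59846954792738 [ 0.713  0.776 -0.328  2.064  0.621  0.398  1.171]
```

Request:
send_rows(
  motion=[
    {"x": 0, "y": 0.05, "z": 0.05, "rx": 0, "ry": 0, "rz": 0, "jaw": 1},
    {"x": 0, "y": 0, "z": 0.05, "rx": 0, "ry": 0, "rz": 0, "jaw": 1},
    {"x": 0, "y": 0, "z": 0.05, "rx": 0, "ry": 0, "rz": 0, "jaw": 1},
    {"x": 0, "y": 0, "z": 0, "rx": 0, "ry": 0, "rz": 0, "jaw": 1},
    {"x": 0, "y": 0, "z": 0, "rx": 0, "ry": 0, "rz": 0, "jaw": 1},
  ],
)

```text
clock: 8.3
tool_pos: [0.4075, -0.2812, 0.1095]
eef_rot: [0.145, 0.989, -0.001, 0.0]
contact_force: [-1.5, 1.5, 7.9]
opening: 0.27
finger_force: 34.6
```

```bash
python3 - <<'E'
from h import *
st()
E
```

```text
8.3 [ 0.4075 -0.2812  0.1095] R [[-0.958, 0.287, 0.001], [0.287, 0.958, -0.001], [-0.001, -0.001, -1.0]] F [-1.46  1.53  7.92] M [0.35 0.28 0.  ] 0.27042122228039156 34.61285652592778 [ 0.71   0.776 -0.325  2.065  0.623  0.395  1.168]
```

Request:
send_rows(
  motion=[
    {"x": 0, "y": 0.03, "z": -0.02, "rx": 0, "ry": 0, "rz": 0.08, "jaw": 1},
    {"x": 0, "y": 0, "z": 0, "rx": 0, "ry": 0, "rz": 0.08, "jaw": 1},
    {"x": 0, "y": 0, "z": 0, "rx": 0, "ry": 0, "rz": 0.08, "jaw": 1},
    {"x": 0, "y": 0, "z": 0, "rx": 0, "ry": 0, "rz": 0.08, "jaw": 1},
    {"x": 0, "y": 0, "z": 0, "rx": 0, "ry": 0, "rz": 0, "jaw": 1},
  ],
)

```text
clock: 8.8
tool_pos: [0.4068, -0.2812, 0.1096]
eef_rot: [0.302, 0.953, -0.001, -0.0]
contact_force: [-1.9, -0.0, 7.2]
opening: 0.267
finger_force: 34.6
```

```bash
python3 - <<'E'
from h import *
st()
E
```

```text
8.8 [ 0.4068 -0.2812  0.1096] R [[-0.818, 0.575, -0.001], [0.575, 0.818, -0.002], [-0.0, -0.002, -1.0]] F [-1.91 -0.04  7.22] M [0.1  0.46 0.06] 0.2673079022264411 34.61376417428255 [ 0.661  0.769 -0.246  2.068  0.503  0.362  0.965]
```

Request:
send_rows(
  motion=[
    {"x": 0.04, "y": -0.03, "z": 0, "rx": 0, "ry": 0, "rz": 0.08, "jaw": 1},
    {"x": 0, "y": 0, "z": 0, "rx": 0, "ry": 0, "rz": 0.08, "jaw": 1},
    {"x": 0, "y": 0, "z": 0, "rx": 0, "ry": 0, "rz": 0.08, "jaw": 1},
    {"x": 0, "y": 0, "z": 0, "rx": 0, "ry": 0, "rz": 0.08, "jaw": 1},
    {"x": 0, "y": 0, "z": 0, "rx": 0, "ry": 0, "rz": 0, "jaw": 1},
  ],
)

```text
clock: 9.3
tool_pos: [0.4063, -0.2812, 0.1096]
eef_rot: [0.45, 0.893, -0.001, -0.0]
contact_force: [-1.3, 0.6, 6.9]
opening: 0.272
finger_force: 34.6
```

```bash
python3 - <<'E'
from h import *
st()
E
```

```text
9.3 [ 0.4063 -0.2812  0.1096] R [[-0.595, 0.804, -0.001], [0.804, 0.595, -0.001], [-0.001, -0.002, -1.0]] F [-1.28  0.55  6.9 ] M [0.08 0.43 0.02] 0.27188787582659674 34.60978897288442 [ 0.617  0.764 -0.173  2.071  0.375  0.335  0.773]
```

Request:
send_rows(
  motion=[
    {"x": 0.02, "y": -0.02, "z": 0, "rx": 0, "ry": 0, "rz": 0.08, "jaw": 1},
    {"x": 0, "y": 0, "z": 0, "rx": 0, "ry": 0, "rz": 0.08, "jaw": 1},
    {"x": 0, "y": 0, "z": 0, "rx": 0, "ry": 0, "rz": 0.08, "jaw": 1},
    {"x": 0, "y": 0, "z": 0, "rx": 0, "ry": 0, "rz": 0.08, "jaw": 1},
    {"x": 0, "y": 0, "z": 0, "rx": 0, "ry": 0, "rz": 0, "jaw": 1},
  ],
)

```text
clock: 9.8
tool_pos: [0.4059, -0.2811, 0.1095]
eef_rot: [0.586, 0.81, -0.001, -0.0]
contact_force: [-1.3, -0.1, 5.3]
opening: 0.269
finger_force: 34.6
```

```bash
python3 - <<'E'
from h import *
st()
E
```

```text
9.8 [ 0.4059 -0.2811  0.1095] R [[-0.312, 0.95, -0.001], [0.95, 0.312, -0.001], [-0.001, -0.001, -1.0]] F [-1.33 -0.06  5.32] M [ 0.08  0.41 -0.03] 0.2687178992526485 34.60896201431751 [ 0.576  0.763 -0.105  2.074  0.24   0.317  0.589]
```

Request:
send_rows(
  motion=[
    {"x": 0, "y": -0.02, "z": 0.02, "rx": 0, "ry": 0, "rz": 0.08, "jaw": 1},
    {"x": 0, "y": 0, "z": 0, "rx": 0, "ry": 0, "rz": 0.08, "jaw": 1},
    {"x": 0, "y": 0, "z": 0, "rx": 0, "ry": 0, "rz": 0.08, "jaw": 1},
    {"x": 0, "y": 0, "z": 0, "rx": 0, "ry": 0, "rz": 0.08, "jaw": 1},
    {"x": 0, "y": 0, "z": 0, "rx": 0, "ry": 0, "rz": 0, "jaw": 1},
  ],
)

```text
clock: 10.3
tool_pos: [0.4056, -0.2811, 0.1091]
eef_rot: [0.707, 0.707, -0.001, -0.0]
contact_force: [-2.2, -0.6, 5.3]
opening: 0.272
finger_force: 34.6
```

```bash
python3 - <<'E'
from h import *
st()
E
```

```text
10.3 [ 0.4056 -0.2811  0.1091] R [[0.001, 1.0, -0.001], [1.0, -0.001, -0.001], [-0.001, -0.001, -1.0]] F [-2.17 -0.59  5.29] M [-0.07  0.6   0.03] 0.27221096798548955 34.614289440214634 [ 0.538  0.763 -0.042  2.077  0.102  0.304  0.409]
```

Request:
send_rows(
  motion=[
    {"x": 0, "y": -0.05, "z": 0.02, "rx": 0, "ry": 0, "rz": 0.08, "jaw": 1},
    {"x": 0, "y": 0, "z": 0, "rx": 0, "ry": 0, "rz": 0.08, "jaw": 1},
    {"x": 0, "y": 0, "z": 0, "rx": 0, "ry": 0, "rz": 0.08, "jaw": 1},
    {"x": 0, "y": 0, "z": 0, "rx": 0, "ry": 0, "rz": 0.08, "jaw": 1},
    {"x": 0, "y": 0, "z": 0, "rx": 0, "ry": 0, "rz": 0, "jaw": 1},
  ],
)

```text
clock: 10.8
tool_pos: [0.4056, -0.2801, 0.1081]
eef_rot: [0.81, 0.586, -0.0, -0.001]
contact_force: [-1.3, 1.2, -2.8]
opening: 0.266
finger_force: 34.6
```

```bash
python3 - <<'E'
from h import *
st()
E
```

```text
10.8 [ 0.4056 -0.2801  0.1081] R [[0.313, 0.95, -0.001], [0.95, -0.313, 0.001], [0.0, -0.001, -1.0]] F [-1.34  1.22 -2.76] M [0.19 0.27 0.04] 0.2661048537475271 34.610272999852896 [ 0.501  0.766  0.017  2.08  -0.04   0.297  0.233]
```

It dropped on: z is lower and the vertical load is back to the crank's weight alone. Now lower it towards the collar.

Request:
send_rows(
  motion=[
    {"x": 0, "y": 0, "z": 0.15, "rx": 0, "ry": 0, "rz": 0, "jaw": 1},
    {"x": 0, "y": 0, "z": 0.15, "rx": 0, "ry": 0, "rz": 0, "jaw": 1},
    {"x": 0, "y": 0, "z": 0, "rx": 0, "ry": 0, "rz": 0, "jaw": 1},
    {"x": 0, "y": 0, "z": 0, "rx": 0, "ry": 0, "rz": 0, "jaw": 1},
    {"x": 0, "y": 0, "z": 0, "rx": 0, "ry": 0, "rz": 0, "jaw": 1},
  ],
)

```text
clock: 11.3
tool_pos: [0.4056, -0.2801, 0.1053]
eef_rot: [0.811, 0.586, -0.0, -0.001]
contact_force: [-1.3, 2.6, -3.0]
opening: 0.268
finger_force: 34.6
```

```bash
python3 - <<'E'
from h import *
st()
E
```

```text
11.3 [ 0.4056 -0.2801  0.1053] R [[0.314, 0.949, -0.001], [0.949, -0.314, 0.001], [0.001, -0.001, -1.0]] F [-1.27  2.59 -3.04] M [0.56 0.29 0.01] 0.26755603040474163 34.62191255763173 [ 0.501  0.772  0.016  2.081 -0.04   0.29   0.232]
```

Request:
send_rows(
  motion=[
    {"x": 0.05, "y": -0.03, "z": 0.2, "rx": 0, "ry": 0, "rz": 0, "jaw": 1},
    {"x": 0, "y": 0, "z": 0.3, "rx": 0, "ry": 0, "rz": 0, "jaw": 1},
    {"x": 0, "y": 0, "z": 0.3, "rx": 0, "ry": 0, "rz": 0, "jaw": 1},
    {"x": 0, "y": 0, "z": 0.3, "rx": 0, "ry": 0, "rz": 0, "jaw": 1},
    {"x": 0, "y": 0, "z": 0, "rx": 0, "ry": 0, "rz": 0, "jaw": 1},
  ],
)

```text
clock: 11.8
tool_pos: [0.4056, -0.28, 0.0946]
eef_rot: [0.811, 0.586, -0.0, -0.0]
contact_force: [-1.9, 1.8, 3.6]
opening: 0.268
finger_force: 34.7
```

Request:
send_rows(
  motion=[
    {"x": 0, "y": 0, "z": 0.1, "rx": 0, "ry": 0, "rz": 0, "jaw": 1},
    {"x": 0, "y": 0, "z": 0.1, "rx": 0, "ry": 0, "rz": 0, "jaw": 1},
    {"x": 0, "y": 0, "z": 0.1, "rx": 0, "ry": 0, "rz": 0, "jaw": 1},
    {"x": 0, "y": 0, "z": 0, "rx": 0, "ry": 0, "rz": 0, "jaw": 1},
    {"x": 0, "y": 0, "z": 0, "rx": 0, "ry": 0, "rz": 0, "jaw": 1},
  ],
)

```text
clock: 12.3
tool_pos: [0.4055, -0.28, 0.0922]
eef_rot: [0.811, 0.586, -0.0, 0.0]
contact_force: [-3.1, 3.4, 11.7]
opening: 0.271
finger_force: 34.7
```

```bash
python3 - <<'E'
from h import *
st()
E
```

```text
12.3 [ 0.4055 -0.28    0.0922] R [[0.314, 0.949, -0.0], [0.949, -0.314, -0.0], [-0.0, 0.0, -1.0]] F [-3.11  3.41 11.72] M [0.67 0.83 0.18] 0.2709092755081084 34.683581348508596 [ 0.502  0.797  0.015  2.088 -0.041  0.256  0.231]
```

Load is building about 2 mm above the seat, probably side friction. I'll ease off, open to let the crank centre itself and drop, then look.

Request:
send_rows(
  motion=[
    {"x": 0, "y": 0, "z": -0.08, "rx": 0, "ry": 0, "rz": 0, "jaw": 1},
    {"x": 0, "y": 0, "z": 0, "rx": 0, "ry": 0, "rz": 0, "jaw": 3},
    {"x": 0, "y": 0, "z": 0, "rx": 0, "ry": 0, "rz": 0, "jaw": 3},
    {"x": 0, "y": 0, "z": 0, "rx": 0, "ry": 0, "rz": 0, "jaw": 3},
    {"x": 0, "y": 0, "z": 0, "rx": 0, "ry": 0, "rz": 0, "jaw": 3},
  ],
)

```text
clock: 12.8
tool_pos: [0.4064, -0.2805, 0.0923]
eef_rot: [0.811, 0.585, 0.0, 0.001]
contact_force: [0.5, -0.0, 0.5]
opening: 0.342
finger_force: 0.0
```

```bash
python3 - <<'E'
from h import *
st()
s=snapshot("side")
cv2.imwrite("pics/i.png",cv2.resize(s["img"][180:256,170:270,::-1],(800,600),interpolation=cv2.INTER_CUBIC))
E
```

```text
12.8 [ 0.4064 -0.2805  0.0923] R [[0.315, 0.949, 0.001], [0.949, -0.315, -0.001], [-0.0, 0.001, -1.0]] F [ 0.54 -0.03  0.46] M [-0.03  0.11 -0.02] 0.3418821546623356 0.0 [ 0.502  0.797  0.015  2.086 -0.041  0.257  0.231]
```

View pics/i.png

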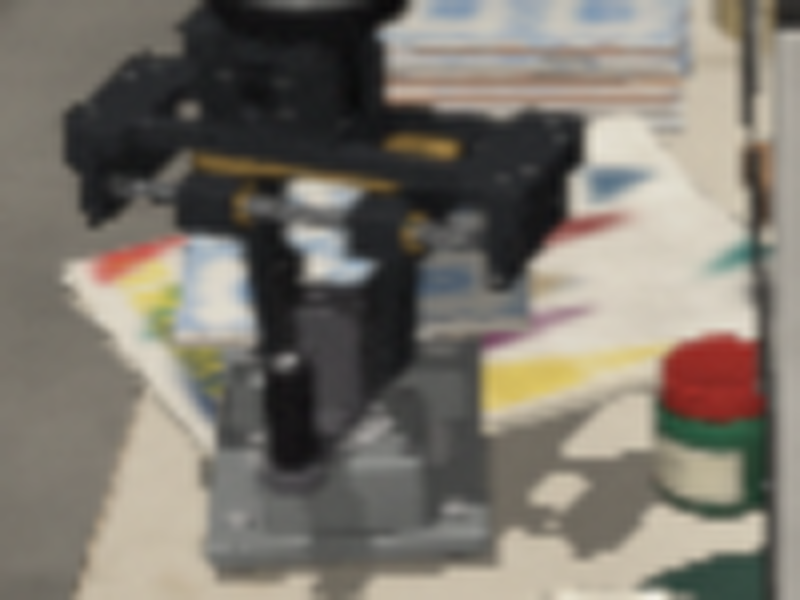

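Crank sits on the shaft: hub (330,360), knob pointing towards the camera (288,360–468). I'll check the seating by touching the hub top with closed fingertips. The seated top is at z = 0.112, so TCP should read ≈0.123.

Request:
send_rows(
  motion=[
    {"x": 0, "y": 0, "z": 0, "rx": 0, "ry": 0, "rz": 0, "jaw": 4},
    {"x": 0, "y": 0, "z": -1.0, "rx": 0, "ry": 0, "rz": 0, "jaw": 4},
    {"x": 0, "y": 0, "z": -2.0, "rx": 0, "ry": 0, "rz": 0, "jaw": 4},
    {"x": 0, "y": 0, "z": -1, "rx": 0, "ry": 0, "rz": 0, "jaw": 2},
    {"x": 0, "y": 0, "z": 0, "rx": 0, "ry": 0, "rz": 0, "jaw": 0},
  ],
  grip_force=10,
)

```text
clock: 13.35
tool_pos: [0.4067, -0.2806, 0.1338]
eef_rot: [0.811, 0.585, 0.001, 0.002]
contact_force: [-0.4, 0.1, 0.8]
opening: 0.299
finger_force: 0.0
```

Request:
send_rows(
  motion=[
    {"x": 0, "y": 0, "z": 0, "rx": 0, "ry": 0, "rz": 0, "jaw": 0},
    {"x": 0, "y": 0, "z": 0, "rx": 0, "ry": 0, "rz": 0, "jaw": 0},
    {"x": 0, "y": 0, "z": 0.4, "rx": 0, "ry": 0, "rz": 0, "jaw": 0},
    {"x": 0, "y": 0, "z": 0, "rx": 0, "ry": 0, "rz": 0, "jaw": 0},
    {"x": 0, "y": 0, "z": 0, "rx": 0, "ry": 0, "rz": 0, "jaw": 0},
  ],
)

```text
clock: 13.85
tool_pos: [0.4056, -0.2798, 0.1278]
eef_rot: [0.811, 0.585, -0.0, -0.001]
contact_force: [0.1, -0.6, 0.5]
opening: 0.007
finger_force: 0.0
```

Request:
send_rows(
  motion=[
    {"x": 0, "y": 0, "z": 0.15, "rx": 0, "ry": 0, "rz": 0, "jaw": 0},
    {"x": 0, "y": 0, "z": 0.1, "rx": 0, "ry": 0, "rz": 0, "jaw": 0},
    {"x": 0, "y": 0, "z": 0.05, "rx": 0, "ry": 0, "rz": 0, "jaw": 0},
    {"x": 0, "y": 0, "z": 0, "rx": 0, "ry": 0, "rz": 0, "jaw": 0},
    {"x": 0, "y": 0, "z": 0, "rx": 0, "ry": 0, "rz": 0, "jaw": 0},
  ],
)

```text
clock: 14.35
tool_pos: [0.4058, -0.28, 0.1253]
eef_rot: [0.811, 0.585, 0.0, 0.0]
contact_force: [-0.2, -0.4, -0.6]
opening: 0.009
finger_force: 0.0
```

Request:
send_rows(
  motion=[
    {"x": 0, "y": 0, "z": 0.1, "rx": 0, "ry": 0, "rz": 0, "jaw": 0},
    {"x": 0, "y": 0, "z": 0.1, "rx": 0, "ry": 0, "rz": 0, "jaw": 0},
    {"x": 0, "y": 0, "z": 0.05, "rx": 0, "ry": 0, "rz": 0, "jaw": 0},
    {"x": 0, "y": 0, "z": 0, "rx": 0, "ry": 0, "rz": 0, "jaw": 0},
    {"x": 0, "y": 0, "z": 0, "rx": 0, "ry": 0, "rz": 0, "jaw": 0},
  ],
)

```text
clock: 14.85
tool_pos: [0.4059, -0.28, 0.1234]
eef_rot: [0.811, 0.585, 0.0, 0.0]
contact_force: [-0.8, 0.9, 7.6]
opening: 0.008
finger_force: 3.9
```

Request:
send_rows(
  motion=[
    {"x": 0, "y": 0, "z": 0.05, "rx": 0, "ry": 0, "rz": 0, "jaw": 0},
    {"x": 0, "y": 0, "z": 0, "rx": 0, "ry": 0, "rz": 0, "jaw": 0},
    {"x": 0, "y": 0, "z": 0, "rx": 0, "ry": 0, "rz": 0, "jaw": 0},
    {"x": 0, "y": 0, "z": 0, "rx": 0, "ry": 0, "rz": 0, "jaw": 0},
    {"x": 0, "y": 0, "z": 0, "rx": 0, "ry": 0, "rz": 0, "jaw": 0},
  ],
)

```text
clock: 15.35
tool_pos: [0.4059, -0.2801, 0.1234]
eef_rot: [0.811, 0.585, 0.0, 0.0]
contact_force: [-1.6, 2.0, 13.7]
opening: 0.006
finger_force: 6.5
```

The crank is fully home (contact at TCP z = 0.1234, expected 0.123). Next: raise, move to the knob and turn the hand so its body stays clear of the lamp.

Request:
send_rows(
  motion=[
    {"x": 0, "y": 0, "z": -1, "rx": 0, "ry": 0, "rz": 0, "jaw": 0},
    {"x": 0, "y": 0, "z": -2.5, "rx": 0, "ry": 0, "rz": 0, "jaw": 3.4},
    {"x": -1.8, "y": 0, "z": 0, "rx": 0, "ry": 0, "rz": 0, "jaw": 3.4},
    {"x": -1.9, "y": -0.1, "z": 0, "rx": 0, "ry": 0, "rz": 0, "jaw": 3.4},
    {"x": -1.8, "y": 0, "z": 0, "rx": 0, "ry": 0, "rz": 0, "jaw": 3.4},
  ],
  grip_force=30,
)

```text
clock: 15.85
tool_pos: [0.3873, -0.3326, 0.1578]
eef_rot: [0.811, 0.586, 0.0, 0.0]
contact_force: [-0.4, 0.2, -0.3]
opening: 0.344
finger_force: 0.0
```

Request:
send_rows(
  motion=[
    {"x": 0, "y": 0, "z": 0, "rx": 0, "ry": 0, "rz": 0.14, "jaw": 3.4},
    {"x": 0, "y": 0, "z": 0, "rx": 0, "ry": 0, "rz": 0.14, "jaw": 3.4},
    {"x": 0, "y": 0, "z": 0, "rx": 0, "ry": 0, "rz": 0.14, "jaw": 3.4},
    {"x": 0, "y": 0, "z": 0, "rx": 0, "ry": 0, "rz": 0.14, "jaw": 3.4},
    {"x": 0, "y": 0, "z": 0, "rx": 0, "ry": 0, "rz": 0.14, "jaw": 3.4},
  ],
)

```text
clock: 16.35
tool_pos: [0.3877, -0.3319, 0.1576]
eef_rot: [0.963, 0.269, 0.0, -0.0]
contact_force: [-0.9, 0.1, 0.4]
opening: 0.388
finger_force: 0.0
```

Request:
send_rows(
  motion=[
    {"x": 0, "y": 0, "z": 0, "rx": 0, "ry": 0, "rz": 0.14, "jaw": 3.4},
    {"x": 0, "y": 0, "z": 0, "rx": 0, "ry": 0, "rz": 0.14, "jaw": 3.4},
    {"x": 0, "y": 0, "z": 0, "rx": 0, "ry": 0, "rz": 0, "jaw": 3.4},
    {"x": 0, "y": 0, "z": 0, "rx": 0, "ry": 0, "rz": 0, "jaw": 3.4},
    {"x": 0, "y": 0, "z": 0, "rx": 0, "ry": 0, "rz": 0, "jaw": 3.4},
  ],
)

```text
clock: 16.85
tool_pos: [0.3876, -0.3319, 0.1574]
eef_rot: [0.991, 0.136, 0.0, -0.0]
contact_force: [0.4, -0.5, 0.3]
opening: 0.383
finger_force: 0.0
```

```bash
python3 - <<'E'
from h import *
go([.3877,-.332,.087])
s=snapshot("side"); g=cv2.cvtColor(s["img"],cv2.COLOR_RGB2GRAY).astype(int)
for a in(-1.95,-1.89,-1.83):
    k=np.array([.405+.055*np.cos(a),-.2798+.055*np.sin(a),0]); print(a,w2px(s,[k+[0,0,z] for z in(.071,.092,.113)]).round(1).tolist())
print(g[222:240:2,196:220])
cv2.imwrite("pics/j.png",cv2.resize(s["img"][180:256,170:270,::-1],(800,600),interpolation=cv2.INTER_CUBIC))
E
```

```text
16.85 [ 0.3876 -0.3319  0.1574] R [[0.963, 0.27, 0.0], [0.27, -0.963, 0.0], [0.0, -0.0, -1.0]] F [ 0.44 -0.48  0.27] M [-0.09  0.13  0.05] 0.38274357643352214 0.0 [ 0.458  0.707  0.264  2.01  -0.384  0.471 -0.292]
shift cm [0.01 0.02 7.04]
yaw of tool y -1.2976247745013103
-1.95 [[203.5, 237.4], [203.0, 231.3], [202.5, 225.1]]
-1.89 [[204.5, 237.6], [204.0, 231.5], [203.5, 225.3]]
-1.83 [[205.5, 237.8], [205.0, 231.7], [204.5, 225.5]]
[[185 187 184 176 174 168 156 162 175 171 148  97  60  56  54  54  55  54
   51  44  65 101 124 131]
 [132 130 135 161 179 136  97  91  83  76  69  51  49  48  50  50  51  53
   48  39  60  90 108 110]
 [130 132 123 128 130 125 102  50  53  68  54  28  26  44  55  55  54  51
   46  39  44  61  72  73]
 [ 92 102 119 140 144 143 117  44  18  17  19  17  24  40  54  54  54  54
   48  42  43  67  84  88]
 [104 123 107 109 110 107  87  34  17  16  16  16  21  37  53  55  54  53
   51  45  48  61  67  65]
 [117 126 118 113 109 106  88  42  19  18  17  15  20  31  43  44  45  45
   47  61  81  90  78  64]
 [173 130 116 108 102 113 112  63  22  18  17  17  17  26  39  45  48  71
   95 103 101  95  83  71]
 [176 129 121 122 129 138 119  67  24  20  20  18  18  26  40  53  82 104
  110 112 112 114 111  93]
 [135 122 121 122 128 136 118  79  37  23  22  22  25  36  48  64  79  81
   81  82  82  82  84  84]]
```

Side image puts the knob at column ≈206 against a predicted 204, so the knob is ≈6 mm further along +x. I'll correct for that and descend.

Request:
send_rows(
  motion=[
    {"x": 0.6, "y": 0.3, "z": 0, "rx": 0, "ry": 0, "rz": 0, "jaw": 3.4},
    {"x": 0, "y": 0, "z": 2, "rx": 0, "ry": 0, "rz": 0, "jaw": 3.4},
    {"x": 0, "y": 0, "z": 1.2, "rx": 0, "ry": 0, "rz": 0, "jaw": 3.4},
    {"x": 0, "y": 0, "z": 0.6, "rx": 0, "ry": 0, "rz": 0, "jaw": 3.4},
    {"x": 0, "y": 0, "z": 0.3, "rx": 0, "ry": 0, "rz": 0, "jaw": 3.4},
  ],
)

```text
clock: 17.4
tool_pos: [0.3939, -0.333, 0.1156]
eef_rot: [0.991, 0.135, -0.0, -0.0]
contact_force: [-0.5, 0.4, 0.2]
opening: 0.388
finger_force: 0.0
```

```bash
python3 - <<'E'
from h import *
st()
s=snapshot("side")
cv2.imwrite("pics/k.png",cv2.resize(s["img"][180:256,170:270,::-1],(800,600),interpolation=cv2.INTER_CUBIC))
E
```

```text
17.4 [ 0.3939 -0.333   0.1156] R [[0.964, 0.268, -0.001], [0.268, -0.964, 0.001], [-0.001, -0.001, -1.0]] F [-0.47  0.45  0.15] M [-0.04  0.15  0.02] 0.38751855695821236 0.0 [ 0.483  0.783  0.216  2.016 -0.414  0.386 -0.275]
```

View pics/k.png

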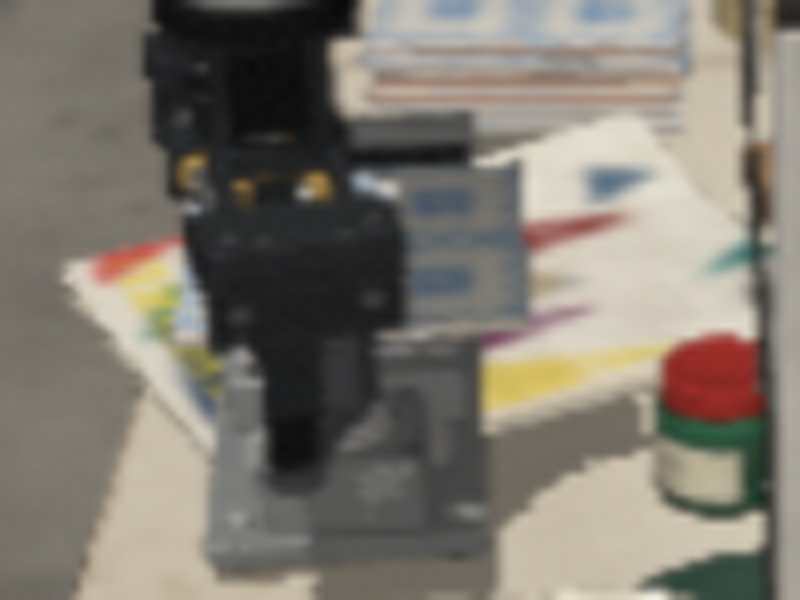

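The fingers straddle the knob (knob ≈(295,460), finger centred ≈300) with no contact. Descend and close.

Request:
send_rows(
  motion=[
    {"x": 0, "y": 0, "z": 0.8, "rx": 0, "ry": 0, "rz": 0, "jaw": 3.4},
    {"x": 0, "y": 0, "z": 0.8, "rx": 0, "ry": 0, "rz": 0, "jaw": 3.4},
    {"x": 0, "y": 0, "z": 0.8, "rx": 0, "ry": 0, "rz": 0, "jaw": 3.4},
    {"x": 0, "y": 0, "z": 0.4, "rx": 0, "ry": 0, "rz": 0, "jaw": 3.4},
    {"x": 0, "y": 0, "z": 0, "rx": 0, "ry": 0, "rz": 0, "jaw": 3.0},
  ],
)

```text
clock: 17.95
tool_pos: [0.3938, -0.3329, 0.0876]
eef_rot: [0.991, 0.135, -0.0, -0.001]
contact_force: [0.6, 0.9, 0.0]
opening: 0.344
finger_force: 0.0
```

Request:
send_rows(
  motion=[
    {"x": 0, "y": 0, "z": 0, "rx": 0, "ry": 0, "rz": 0, "jaw": 2},
    {"x": 0, "y": 0, "z": 0, "rx": 0, "ry": 0, "rz": 0, "jaw": 1},
    {"x": 0, "y": 0, "z": 0, "rx": 0, "ry": 0, "rz": 0, "jaw": 1},
    {"x": 0, "y": 0, "z": 0, "rx": 0, "ry": 0, "rz": 0, "jaw": 1},
    {"x": 0, "y": 0, "z": 0, "rx": 0, "ry": 0, "rz": 0, "jaw": 1},
  ],
)

```text
clock: 18.45
tool_pos: [0.3942, -0.3333, 0.0884]
eef_rot: [0.991, 0.135, 0.0, 0.0]
contact_force: [-0.7, -0.7, -0.0]
opening: 0.218
finger_force: 30.0
```

```bash
python3 - <<'E'
from h import *
st()
E
```

```text
18.45 [ 0.3942 -0.3333  0.0884] R [[0.964, 0.268, 0.0], [0.268, -0.964, -0.0], [0.0, 0.0, -1.0]] F [-0.71 -0.67 -0.04] M [-0.05  0.15 -0.05] 0.21801058771741993 30.0000340025872 [ 0.505  0.83   0.18   2.026 -0.431  0.321 -0.261]
```

Knob is gripped. Start winding in 15° steps, checking the force.

Request:
send_rows(
  motion=[
    {"x": -0.59, "y": -0.4, "z": 0, "rx": 0, "ry": 0, "rz": 0, "jaw": 1},
    {"x": -0.59, "y": -0.41, "z": 0, "rx": 0, "ry": 0, "rz": 0, "jaw": 1},
    {"x": -0.93, "y": -1.09, "z": 0, "rx": 0, "ry": 0, "rz": 0, "jaw": 1},
    {"x": -0.62, "y": -1.3, "z": 0, "rx": 0, "ry": 0, "rz": 0, "jaw": 1},
    {"x": -0.26, "y": -1.41, "z": 0, "rx": 0, "ry": 0, "rz": 0, "jaw": 1},
  ],
)

```text
clock: 18.95
tool_pos: [0.3526, -0.2976, 0.0886]
eef_rot: [0.991, 0.134, 0.001, 0.001]
contact_force: [4.7, -1.5, -3.0]
opening: 0.216
finger_force: 30.0
```

```bash
cat >> h.py <<'E'
def wind(c=(.405,-.2798)):
    s=st(); d=s["tool_pos"][:2]-np.array(c); r=np.hypot(*d); u=d/r; f=np.array(s["contact_force"][:2]); t=np.array([u[1],-u[0]])
    print("r",r,"deg",np.degrees(np.arctan2(d[1],d[0])),"Frad",f@u,"Fcw",f@t)
E
python3 -c "
from h import *
wind()"
```

```text
18.95 [ 0.3526 -0.2976  0.0886] R [[0.964, 0.266, 0.001], [0.266, -0.964, -0.002], [0.001, 0.003, -1.0]] F [ 4.69 -1.47 -2.96] M [-0.32 -0.84  0.06] 0.21605834125007295 29.999212073162198 [ 0.533  0.797  0.111  2.185 -0.457  0.178 -0.241]
r 0.05531095828395799 deg -161.21735996461376 Frad -3.9721041042432277 Fcw -2.8993705890679884
```

Request:
send_rows(
  motion=[
    {"x": 0.16, "y": -1.43, "z": 0, "rx": 0, "ry": 0, "rz": 0, "jaw": 1},
    {"x": 0.48, "y": -1.35, "z": 0, "rx": 0, "ry": 0, "rz": 0, "jaw": 1},
    {"x": 0.81, "y": -1.18, "z": 0, "rx": 0, "ry": 0, "rz": 0, "jaw": 1},
    {"x": 1.09, "y": -0.93, "z": 0, "rx": 0, "ry": 0, "rz": 0, "jaw": 1},
    {"x": 1.3, "y": -0.62, "z": 0, "rx": 0, "ry": 0, "rz": 0, "jaw": 1},
  ],
)

```text
clock: 19.45
tool_pos: [0.3749, -0.2327, 0.0884]
eef_rot: [0.991, 0.135, -0.001, 0.0]
contact_force: [-1.2, -4.9, 0.7]
opening: 0.214
finger_force: 30.0
```

```bash
python3 -c "
from h import *
wind()"
```

```text
19.45 [ 0.3749 -0.2327  0.0884] R [[0.964, 0.267, -0.001], [0.267, -0.964, -0.0], [-0.001, -0.0, -1.0]] F [-1.2  -4.94  0.71] M [-1.14  0.19 -0.03] 0.21380479897329385 29.99956444837153 [ 0.393  0.79   0.094  2.24  -0.527  0.132 -0.318]
r 0.05592930039504524 deg 122.61301175740262 Frad -3.511901586410506 Fcw -3.6700682849751596
```

Request:
send_rows(
  motion=[
    {"x": 1.41, "y": -0.26, "z": 0, "rx": 0, "ry": 0, "rz": 0, "jaw": 1},
    {"x": 1.43, "y": 0.11, "z": 0, "rx": 0, "ry": 0, "rz": 0, "jaw": 1},
    {"x": 1.35, "y": 0.48, "z": 0, "rx": 0, "ry": 0, "rz": 0, "jaw": 1},
    {"x": 1.18, "y": 0.81, "z": 0, "rx": 0, "ry": 0, "rz": 0, "jaw": 1},
    {"x": 0.93, "y": 1.09, "z": 0, "rx": 0, "ry": 0, "rz": 0, "jaw": 1},
  ],
)

```text
clock: 19.95
tool_pos: [0.4397, -0.2363, 0.088]
eef_rot: [0.991, 0.135, -0.003, -0.002]
contact_force: [-5.9, -1.8, 3.1]
opening: 0.217
finger_force: 30.0
```

```bash
python3 -c "
from h import *
wind()"
```

```text
19.95 [ 0.4397 -0.2363  0.088 ] R [[0.963, 0.268, -0.006], [0.268, -0.963, 0.003], [-0.005, -0.004, -1.0]] F [-5.92 -1.77  3.14] M [-0.52  1.57  0.  ] 0.2166508573728302 30.000404468737543 [ 0.28   0.825  0.202  2.071 -0.523  0.3   -0.377]
r 0.05561806244807093 deg 51.378901519140406 Frad -5.077781398559814 Fcw -3.514608181324513
```

Request:
send_rows(
  motion=[
    {"x": 0.6, "y": 1.27, "z": 0, "rx": 0, "ry": 0, "rz": 0, "jaw": 1},
    {"x": 0.24, "y": 1.39, "z": 0, "rx": 0, "ry": 0, "rz": 0, "jaw": 1},
    {"x": -0.12, "y": 1.42, "z": 0, "rx": 0, "ry": 0, "rz": 0, "jaw": 1},
    {"x": -0.48, "y": 1.34, "z": 0, "rx": 0, "ry": 0, "rz": 0, "jaw": 1},
    {"x": -0.81, "y": 1.17, "z": 0, "rx": 0, "ry": 0, "rz": 0, "jaw": 1},
  ],
)

```text
clock: 20.45
tool_pos: [0.4545, -0.3027, 0.0881]
eef_rot: [0.991, 0.136, 0.0, -0.001]
contact_force: [-0.9, 4.4, 2.6]
opening: 0.214
finger_force: 30.0
```

```bash
python3 -c "
from h import *
wind()"
```

```text
20.45 [ 0.4545 -0.3027  0.0881] R [[0.963, 0.269, 0.0], [0.269, -0.963, 0.002], [0.001, -0.002, -1.0]] F [-0.92  4.38  2.64] M [ 0.89  0.4  -0.02] 0.21420413123052467 30.000948244705796 [ 0.366  0.857  0.237  1.938 -0.475  0.402 -0.334]
r 0.054490794274929186 deg -24.818714158399608 Frad -2.675344010503895 Fcw -3.586466963799299
```

Request:
send_rows(
  motion=[
    {"x": -1.09, "y": 0.93, "z": 0, "rx": 0, "ry": 0, "rz": 0, "jaw": 1},
    {"x": -1.3, "y": 0.62, "z": 0, "rx": 0, "ry": 0, "rz": 0, "jaw": 1},
    {"x": -1.41, "y": 0.26, "z": 0, "rx": 0, "ry": 0, "rz": 0, "jaw": 1},
    {"x": -1.42, "y": -0.11, "z": 0, "rx": 0, "ry": 0, "rz": 0, "jaw": 1},
    {"x": -1.34, "y": -0.48, "z": 0, "rx": 0, "ry": 0, "rz": 0, "jaw": 1},
  ],
)

```text
clock: 20.95
tool_pos: [0.3934, -0.3332, 0.0884]
eef_rot: [0.991, 0.135, 0.001, 0.001]
contact_force: [5.2, 3.4, -1.0]
opening: 0.212
finger_force: 30.0
```

```bash
python3 -c "
from h import *
wind()"
```

```text
20.95 [ 0.3934 -0.3332  0.0884] R [[0.964, 0.267, 0.001], [0.267, -0.964, -0.001], [0.001, 0.001, -1.0]] F [ 5.25  3.35 -1.05] M [ 0.83 -0.62  0.01] 0.21202628070694365 30.00026425346732 [ 0.5    0.831  0.189  2.03  -0.456  0.32  -0.236]
r 0.05466526776192786 deg -102.27176764894551 Frad -4.393602759480726 Fcw -4.415808604445884
```

Request:
send_rows(
  motion=[
    {"x": -1.18, "y": -0.81, "z": 0, "rx": 0, "ry": 0, "rz": 0, "jaw": 1},
    {"x": -0.93, "y": -1.09, "z": 0, "rx": 0, "ry": 0, "rz": 0, "jaw": 1},
    {"x": -0.62, "y": -1.3, "z": 0, "rx": 0, "ry": 0, "rz": 0, "jaw": 1},
    {"x": -0.26, "y": -1.41, "z": 0, "rx": 0, "ry": 0, "rz": 0, "jaw": 1},
    {"x": 0.13, "y": -1.43, "z": 0, "rx": 0, "ry": 0, "rz": 0, "jaw": 1},
  ],
)

```text
clock: 21.45
tool_pos: [0.3497, -0.2847, 0.0887]
eef_rot: [0.991, 0.134, 0.001, 0.003]
contact_force: [3.3, -1.7, -2.4]
opening: 0.216
finger_force: 30.0
```

Request:
send_rows(
  motion=[
    {"x": 0.48, "y": -1.35, "z": 0, "rx": 0, "ry": 0, "rz": 0, "jaw": 1},
    {"x": 0.81, "y": -1.18, "z": 0, "rx": 0, "ry": 0, "rz": 0, "jaw": 1},
    {"x": 1.09, "y": -0.93, "z": 0, "rx": 0, "ry": 0, "rz": 0, "jaw": 1},
    {"x": 1.3, "y": -0.62, "z": 0, "rx": 0, "ry": 0, "rz": 0, "jaw": 1},
    {"x": 1.41, "y": -0.26, "z": 0, "rx": 0, "ry": 0, "rz": 0, "jaw": 1},
  ],
)

```text
clock: 21.95
tool_pos: [0.3874, -0.2267, 0.0884]
eef_rot: [0.991, 0.134, -0.001, 0.001]
contact_force: [-1.2, -5.1, 0.1]
opening: 0.215
finger_force: 30.0
```

```bash
python3 - <<'E'
from h import *
import pickle
wind()
s=snapshot("top"); pickle.dump(s,open("s2.pkl","wb"))
s0=pickle.load(open("s0.pkl","rb"))["top"]
a=[cv2.resize(x["img"][205:275,240:340,::-1],(800,300) if 0 else (428,300),interpolation=cv2.INTER_CUBIC) for x in (s0,s)]
a=[cv2.resize(x["img"][208:258,240:330,::-1],(540,300),interpolation=cv2.INTER_CUBIC) for x in (s0,s)]
cv2.imwrite("pics/l.png",np.vstack(a))
E
```

```text
21.95 [ 0.3874 -0.2267  0.0884] R [[0.964, 0.267, -0.001], [0.267, -0.964, -0.002], [-0.001, 0.002, -1.0]] F [-1.19 -5.15  0.1 ] M [-1.37  0.35  0.04] 0.214602289606264 29.999615801498294 [ 0.353  0.794  0.118  2.22  -0.562  0.154 -0.308]
r 0.05597100320929874 deg 108.27911789068627 Frad -4.5148253600051955 Fcw -2.7425977682781055
```

View pics/l.png

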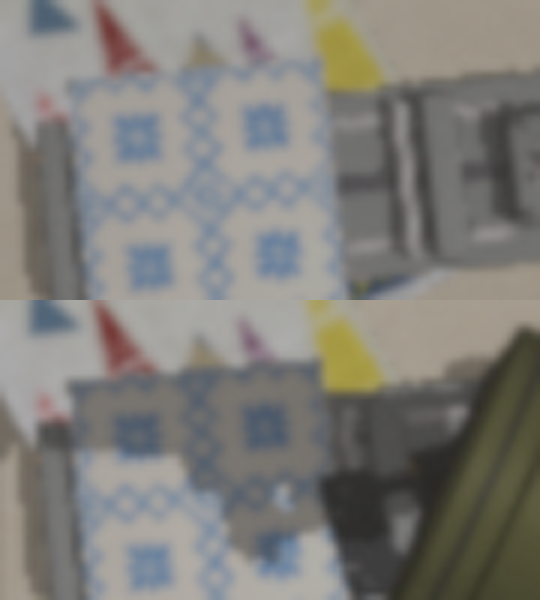

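Top view (upper is before, lower is now): the tile hasn't moved (edge ≈333), and the jaw's face plate is now close to it (≈345). From here I'll track tile motion numerically while winding further.

```bash
cat >> h.py <<'E'
def tile(n=1):
    import pickle
    f=lambda s:cv2.GaussianBlur(cv2.cvtColor(s["img"],cv2.COLOR_RGB2GRAY).astype(np.float32),(0,0),.7)
    a=f(pickle.load(open("s0.pkl","rb"))["top"])
    for i in range(n):
        s=snapshot("top"); b=f(s)
        for nm,(v0,v1,u0,u1) in dict(LL=(240,262,254,272),UL=(222,236,256,270),LL2=(244,262,254,290)).items():
            W=np.eye(2,3,dtype=np.float32)
            try:
                cc,W=cv2.findTransformECC(a[v0:v1,u0:u1],b[v0-4:v1+4,u0-6:u1+6],np.float32([[1,0,6],[0,1,4]]),cv2.MOTION_TRANSLATION,(3,200,1e-5),None,1)
                print(nm,"du mm",round((W[0,2]-6)*3.4,2),"dv mm",round((W[1,2]-4)*3.4,2),"cc",round(cc,3))
            except cv2.error as e: print(nm,"fail")
    cv2.imwrite("pics/last.png",s["img"][:,:,::-1]); pickle.dump(s,open("s3.pkl","wb"))
E
python3 -c "
from h import *
tile()"
```

```text
LL du mm 0.0 dv mm 0.01 cc 1.0
UL du mm -49.71 dv mm 6.0 cc 0.563
LL2 du mm -2.59 dv mm 0.75 cc 0.61
```

Request:
send_rows(
  motion=[
    {"x": 1.42, "y": 0.11, "z": 0, "rx": 0, "ry": 0, "rz": 0, "jaw": 1},
    {"x": 1.34, "y": 0.48, "z": 0, "rx": 0, "ry": 0, "rz": 0, "jaw": 1},
    {"x": 1.17, "y": 0.8, "z": 0, "rx": 0, "ry": 0, "rz": 0, "jaw": 1},
    {"x": 0.92, "y": 1.08, "z": 0, "rx": 0, "ry": 0, "rz": 0, "jaw": 1},
    {"x": 0, "y": 0, "z": 0, "rx": 0, "ry": 0, "rz": 0, "jaw": 1},
  ],
)

```text
clock: 22.55
tool_pos: [0.4405, -0.2373, 0.0881]
eef_rot: [0.991, 0.135, -0.001, -0.0]
contact_force: [-2.1, -1.3, 3.2]
opening: 0.215
finger_force: 30.0
```

```bash
python3 -c "
from h import *
wind(); tile()"
```

```text
22.55 [ 0.4405 -0.2373  0.0881] R [[0.964, 0.267, -0.001], [0.267, -0.964, 0.0], [-0.001, -0.001, -1.0]] F [-2.09 -1.27  3.16] M [-0.23  0.36 -0.02] 0.2151731879564687 30.00040490180254 [ 0.275  0.826  0.21   2.072 -0.549  0.298 -0.352]
r 0.055408747132371046 deg 50.1353530869585 Frad -2.3189761557706263 Fcw -0.7890791352650899
LL du mm 0.02 dv mm -0.06 cc 1.0
UL du mm 0.2 dv mm 1.28 cc 0.963
LL2 fail
```

```bash
python3 - <<'E'
from h import *
import pickle
s0=pickle.load(open("s0.pkl","rb"))["top"]; s3=pickle.load(open("s3.pkl","rb"))
for s in(s0,s3):
    g=cv2.cvtColor(s["img"],cv2.COLOR_RGB2GRAY).astype(int); print(g[222:256:2,288:318])
g=cv2.cvtColor(s0["img"],cv2.COLOR_RGB2GRAY).astype(int); print("fence");print(g[226:258:3,243:262])
E
```

```text
[[161 161 161 157 150 142 138 134 134 136 137 137 139 142 136 121 116 116
  112 104 107 110 104 102 104 106 108 109 108 108]
 [161 162 161 155 148 140 128 114 111 111 112 114 114 113 108  95  95 104
  102  88  77  77  90 104 108 109 110 111 114 113]
 [158 162 161 157 149 142 133 118 115 115 114 115 117 117 109  89  84 103
  130 127  94  76  89 108 112 114 115 120 129 134]
 [153 161 163 162 157 149 138 131 132 133 132 133 134 134 125 101  87 103
  132 128  96  80  86 107 113 115 115 112 108 113]
 [152 161 163 157 147 142 142 126 117 117 117 115 114 113 106  89  81 103
  132 126  92  72  80 102 112 115 115 114 107 109]
 [157 163 164 163 158 151 137 122 114 112 112 112 112 111 110 101  84  90
  117 124 105  80  79  98 110 114 115 114 110 111]
 [165 165 165 165 163 156 143 128 117 113 113 113 113 112 110 101  82  80
  103 127 120  89  75  91 110 115 116 117 116 107]
 [156 161 164 160 154 148 145 135 115 107 107 107 107 107 101  88  77  76
  101 132 128  90  69  86 109 115 116 116 108  87]
 [153 145 141 144 148 147 141 130  99  83  82  82  82  83  83  83  77  73
   99 131 125  87  66  80 
[... 3349 characters left out ...]
 105 104 118 137 149 156 159 159 153 143 131
  124]
 [113 102 100  99 106 110 111 103  95 118 136 140 151 158 159 157 153 151
  151]
 [114 103 101 101 105 111 112 107  92 104 131 142 151 157 160 160 157 152
  153]
 [119 105 102 100 101 109 112 108 101 109 124 132 138 140 138 136 142 152
  152]
 [135 112 102  97  98 109 112 113 106  97 113 131 136 141 148 153 151 143
  142]
 [136 111 100  97  94 105 112 114 107  90 104 131 147 156 160 161 161 161
  160]
 [138 113 102 102 102 103 110 114 109  94 110 140 139 142 153 160 160 155
  142]
 [140 119 105 102  99  99 110 114 115 107 100 116 139 154 160 161 160 156
  145]
 [148 140 120 105  98  94 106 113 114 108 100 122 139 141 151 161 162 160
  153]]
```

Request:
send_rows(
  motion=[
    {"x": 0.62, "y": 1.3, "z": 0, "rx": 0, "ry": 0, "rz": 0, "jaw": 1},
    {"x": 0.26, "y": 1.41, "z": 0, "rx": 0, "ry": 0, "rz": 0, "jaw": 1},
    {"x": 0, "y": 0, "z": 0, "rx": 0, "ry": 0, "rz": 0, "jaw": 1},
    {"x": 0, "y": 0, "z": 0, "rx": 0, "ry": 0, "rz": 0, "jaw": 1},
    {"x": 0, "y": 0, "z": 0, "rx": 0, "ry": 0, "rz": 0, "jaw": 1},
  ],
)

```text
clock: 23.1
tool_pos: [0.4564, -0.2604, 0.0882]
eef_rot: [0.991, 0.135, -0.0, -0.0]
contact_force: [-1.6, -1.3, -0.2]
opening: 0.213
finger_force: 30.0
```

```bash
python3 -c "
from h import *
wind(); tile()"
```

```text
23.1 [ 0.4564 -0.2604  0.0882] R [[0.964, 0.267, -0.0], [0.267, -0.964, 0.0], [-0.0, -0.0, -1.0]] F [-1.65 -1.31 -0.22] M [-0.05  0.28 -0.01] 0.21318174526587597 30.00012231990695 [ 0.29   0.844  0.239  2.    -0.528  0.359 -0.35 ]
r 0.05489973291072109 deg 20.663114173893053 Frad -2.005070148696404 Fcw 0.6478648712203393
LL du mm -0.16 dv mm 0.21 cc 0.999
UL du mm -0.38 dv mm 0.3 cc 0.999
LL2 du mm -2.11 dv mm 0.22 cc 0.915
```

Request:
send_rows(
  motion=[
    {"x": -0.11, "y": 1.43, "z": 0, "rx": 0, "ry": 0, "rz": 0, "jaw": 1},
    {"x": -0.48, "y": 1.35, "z": 0, "rx": 0, "ry": 0, "rz": 0, "jaw": 1},
    {"x": 0, "y": 0, "z": 0, "rx": 0, "ry": 0, "rz": 0, "jaw": 1},
    {"x": 0, "y": 0, "z": 0, "rx": 0, "ry": 0, "rz": 0, "jaw": 1},
    {"x": 0, "y": 0, "z": 0, "rx": 0, "ry": 0, "rz": 0, "jaw": 1},
  ],
)

```text
clock: 23.65
tool_pos: [0.4586, -0.2901, 0.0883]
eef_rot: [0.991, 0.135, 0.0, 0.001]
contact_force: [-1.4, 0.2, 1.1]
opening: 0.215
finger_force: 30.0
```

```bash
python3 -c "
from h import *
wind(); tile()"
```

```text
23.65 [ 0.4586 -0.2901  0.0883] R [[0.964, 0.267, 0.0], [0.267, -0.964, -0.001], [0.0, 0.001, -1.0]] F [-1.43  0.2   1.14] M [-0.08  0.29 -0.01] 0.21462227777132603 30.00008426606655 [ 0.331  0.856  0.252  1.95  -0.507  0.396 -0.329]
r 0.05457589025305244 deg -10.837323437387035 Frad -1.4444243792409257 Fcw 0.07006600972135017
LL du mm -1.85 dv mm 0.77 cc 0.995
UL du mm -2.25 dv mm 1.9 cc 0.962
LL2 du mm -1.92 dv mm 0.61 cc 0.996
```

The tile started moving at about 23°, so the jaw has touched it. Continue until the tile stops at the fence.

Request:
send_rows(
  motion=[
    {"x": -0.81, "y": 1.18, "z": 0, "rx": 0, "ry": 0, "rz": 0, "jaw": 1},
    {"x": -1.09, "y": 0.93, "z": 0, "rx": 0, "ry": 0, "rz": 0, "jaw": 1},
    {"x": 0, "y": 0, "z": 0, "rx": 0, "ry": 0, "rz": 0, "jaw": 1},
    {"x": 0, "y": 0, "z": 0, "rx": 0, "ry": 0, "rz": 0, "jaw": 1},
    {"x": 0, "y": 0, "z": 0, "rx": 0, "ry": 0, "rz": 0, "jaw": 1},
  ],
)

```text
clock: 24.2
tool_pos: [0.4459, -0.3156, 0.0884]
eef_rot: [0.991, 0.135, 0.0, 0.001]
contact_force: [0.6, -0.5, 1.1]
opening: 0.214
finger_force: 30.0
```

```bash
python3 -c "
from h import *
wind(); tile()"
```

```text
24.2 [ 0.4459 -0.3156  0.0884] R [[0.964, 0.267, 0.0], [0.267, -0.964, -0.001], [-0.0, 0.001, -1.0]] F [ 0.61 -0.51  1.11] M [-0.1   0.09 -0.02] 0.21366372881625778 30.000174902379513 [ 0.386  0.858  0.248  1.939 -0.491  0.403 -0.293]
r 0.054312879964406535 deg -41.20309388862838 Frad 0.7974563789525642 Fcw -0.021120565861576016
LL du mm -3.75 dv mm 1.07 cc 0.998
UL fail
LL2 du mm -3.76 dv mm 0.8 cc 0.997
```

Request:
send_rows(
  motion=[
    {"x": -1.3, "y": 0.62, "z": 0, "rx": 0, "ry": 0, "rz": 0, "jaw": 1},
    {"x": 0, "y": 0, "z": 0, "rx": 0, "ry": 0, "rz": 0, "jaw": 1},
    {"x": 0, "y": 0, "z": 0, "rx": 0, "ry": 0, "rz": 0, "jaw": 1},
    {"x": 0, "y": 0, "z": 0, "rx": 0, "ry": 0, "rz": 0, "jaw": 1},
    {"x": 0, "y": 0, "z": 0, "rx": 0, "ry": 0, "rz": 0, "jaw": 1},
  ],
)

```text
clock: 24.75
tool_pos: [0.4352, -0.3248, 0.0884]
eef_rot: [0.991, 0.135, 0.0, 0.001]
contact_force: [0.5, -1.1, 1.5]
opening: 0.218
finger_force: 30.0
```

```bash
python3 -c "
from h import *
wind(); tile()"
```

```text
24.75 [ 0.4352 -0.3248  0.0884] R [[0.964, 0.267, 0.0], [0.267, -0.964, -0.001], [0.0, 0.001, -1.0]] F [ 0.55 -1.07  1.55] M [-0.37 -0.05  0.02] 0.2175812790932959 30.00012211035937 [ 0.415  0.854  0.241  1.949 -0.486  0.394 -0.272]
r 0.05418472226886221 deg -56.170648558957836 Frad 1.1894741668211137 Fcw 0.14039166056787997
LL du mm -3.76 dv mm 1.04 cc 0.995
UL fail
LL2 du mm -3.91 dv mm 0.91 cc 0.994
```

The tile stopped at about −42° (moved 3.8 mm). Half compression is 4 mm, or 65° more, so wind to about −107°.

Request:
send_rows(
  motion=[
    {"x": -1.41, "y": 0.28, "z": 0, "rx": 0, "ry": 0, "rz": 0, "jaw": 1},
    {"x": -1.43, "y": -0.1, "z": 0, "rx": 0, "ry": 0, "rz": 0, "jaw": 1},
    {"x": -1.35, "y": -0.46, "z": 0, "rx": 0, "ry": 0, "rz": 0, "jaw": 1},
    {"x": -0.5, "y": -0.29, "z": 0, "rx": 0, "ry": 0, "rz": 0, "jaw": 1},
    {"x": 0, "y": 0, "z": 0, "rx": 0, "ry": 0, "rz": 0, "jaw": 1},
  ],
)

```text
clock: 25.3
tool_pos: [0.3872, -0.3313, 0.0884]
eef_rot: [0.991, 0.134, -0.0, -0.0]
contact_force: [1.2, -0.5, 0.5]
opening: 0.216
finger_force: 30.0
```

```bash
python3 -c "
from h import *
wind(); tile()"
```

```text
25.3 [ 0.3872 -0.3313  0.0884] R [[0.964, 0.266, -0.001], [0.266, -0.964, 0.0], [-0.001, -0.001, -1.0]] F [ 1.24 -0.5   0.46] M [-0.32  0.04  0.  ] 0.21608340671065646 30.000134543515742 [ 0.501  0.828  0.195  2.045 -0.482  0.312 -0.206]
r 0.054524605774674786 deg -109.0975551444136 Frad 0.061894345252324075 Fcw -1.3351681349858375
LL du mm -2.05 dv mm -0.01 cc 0.842
UL du mm -4.36 dv mm 0.04 cc 0.968
LL2 du mm -2.08 dv mm 1.28 cc 0.886
```

Wound to ≈4.1 mm compression. Release, lift and move clear, then check.

Request:
send_rows(
  motion=[
    {"x": 0, "y": 0, "z": 0, "rx": 0, "ry": 0, "rz": 0, "jaw": 3.2},
    {"x": 0, "y": 0, "z": 0, "rx": 0, "ry": 0, "rz": 0, "jaw": 3.2},
    {"x": 0, "y": 0, "z": 0, "rx": 0, "ry": 0, "rz": 0, "jaw": 3.2},
    {"x": 0, "y": 0, "z": -0.5, "rx": 0, "ry": 0, "rz": 0, "jaw": 3.2},
    {"x": 0, "y": 0, "z": -1.5, "rx": 0, "ry": 0, "rz": 0, "jaw": 3.2},
  ],
)

```text
clock: 25.85
tool_pos: [0.3877, -0.3305, 0.1078]
eef_rot: [0.991, 0.135, -0.001, -0.001]
contact_force: [-0.0, -0.1, -0.2]
opening: 0.36
finger_force: 0.0
```

Request:
send_rows(
  motion=[
    {"x": 0, "y": 0, "z": -2, "rx": 0, "ry": 0, "rz": 0, "jaw": 3.2},
    {"x": 0, "y": 0, "z": -2, "rx": 0, "ry": 0, "rz": 0, "jaw": 3.2},
    {"x": 0, "y": 0, "z": -2, "rx": 0, "ry": 0, "rz": 0, "jaw": 3.2},
    {"x": 0.5, "y": -2, "z": 0, "rx": 0, "ry": 0, "rz": 0, "jaw": 3.2},
    {"x": 0.9, "y": -3.4, "z": 0, "rx": 0, "ry": 0, "rz": 0, "jaw": 3.2},
  ],
)

```text
clock: 26.35
tool_pos: [0.3879, -0.2774, 0.1694]
eef_rot: [0.991, 0.133, 0.001, 0.002]
contact_force: [1.0, 1.7, -1.0]
opening: 0.358
finger_force: 0.0
```

Request:
send_rows(
  motion=[
    {"x": 0.9, "y": -3.4, "z": 0, "rx": 0, "ry": 0, "rz": 0, "jaw": 3.2},
    {"x": 0.9, "y": -3.4, "z": 0, "rx": 0, "ry": 0, "rz": 0, "jaw": 3.2},
    {"x": 0.9, "y": -3.4, "z": 0, "rx": 0, "ry": 0, "rz": 0, "jaw": 3.2},
    {"x": 0.9, "y": -3.4, "z": 0, "rx": 0, "ry": 0, "rz": 0, "jaw": 3.2},
    {"x": 0.9, "y": -3.4, "z": 0, "rx": 0, "ry": 0, "rz": 0, "jaw": 3.2},
  ],
)

```text
clock: 26.85
tool_pos: [0.3852, -0.0982, 0.1686]
eef_rot: [0.991, 0.135, 0.0, -0.0]
contact_force: [-0.1, -0.2, 0.2]
opening: 0.362
finger_force: 0.0
```

Request:
send_rows(
  motion=[
    {"x": 0.9, "y": -3.4, "z": 0, "rx": 0, "ry": 0, "rz": 0, "jaw": 3.2},
    {"x": 0.9, "y": -3.4, "z": 0, "rx": 0, "ry": 0, "rz": 0, "jaw": 3.2},
    {"x": 0.9, "y": -3.4, "z": 0, "rx": 0, "ry": 0, "rz": 0, "jaw": 3.2},
    {"x": 0.9, "y": -3.4, "z": 0, "rx": 0, "ry": 0, "rz": 0, "jaw": 3.2},
    {"x": 0.9, "y": -3.4, "z": 0, "rx": 0, "ry": 0, "rz": 0, "jaw": 3.2},
  ],
)

```text
clock: 27.35
tool_pos: [0.383, 0.0778, 0.1686]
eef_rot: [0.991, 0.135, 0.0, -0.0]
contact_force: [0.2, 0.4, -0.0]
opening: 0.361
finger_force: 0.0
```

```bash
python3 - <<'E'
from h import *
st(); tile()
import pickle
s=pickle.load(open("s3.pkl","rb")); t=snapshot("side")
g=cv2.cvtColor(s["img"],cv2.COLOR_RGB2GRAY).astype(int); print(g[224:252:2,286:312])
a=cv2.resize(s["img"][205:262,240:350,::-1],(770,399),interpolation=cv2.INTER_CUBIC)
b=cv2.resize(t["img"][205:255,180:300,::-1],(480,200),interpolation=cv2.INTER_CUBIC)
o=np.zeros((600,770,3),np.uint8); o[:399]=a; o[400:,:480]=b; cv2.imwrite("pics/fin.png",o)
E
```

```text
27.35 [0.383  0.0778 0.1686] R [[0.964, 0.268, 0.0], [0.268, -0.964, 0.001], [0.0, -0.001, -1.0]] F [ 0.23  0.39 -0.03] M [-0.03  0.15 -0.03] 0.3609182102278544 0.0 [-0.531  0.61   0.339  2.339 -0.728  0.291 -0.843]
LL du mm -4.91 dv mm 2.66 cc 0.698
UL fail
LL2 du mm -3.81 dv mm 2.36 cc 0.933
[[169 170 170 168 161 154 145 125 111  96  91  93  98  99 106 113 117 119
  119 119 119 119 118 120 120 119]
 [160 169 170 167 159 145 126 118 135 129  97  93 113 119 120 121 119 118
  126 128 126 125 128 132 137 141]
 [153 165 170 171 169 154 120 116 140 135 101  89 110 119 120 122 122 125
  134 133 128 129 134 134 133 131]
 [149 164 170 171 163 147 131 118 127 131 110  94 108 118 121 123 121 116
  118 119 118 119 118 118 118 118]
 [157 167 172 172 169 162 145 114 112 133 123  96 101 117 121 122 123 122
  119 118 119 118 118 117 117 116]
 [174 174 174 174 173 167 151 116 113 140 136 100  96 115 120 122 123 119
  112 115 118 118 117 116 116 116]
 [164 168 172 172 167 160 152 139 124 141 135  97  91 114 121 123 123 116
   97  94  94  95  95  95  95  97]
 [160 158 152 150 153 157 153 139 124 136 131  99  88 110 120 122 124 118
  101  91  90  90  92  92  94  95]
 [163 158 155 156 158 158 153 138 116 121 130 110  91 106 118 123 124 123
  118 115 114 114 115 116 117 117]
 [155 159 169 173 171 166 156 141 114 112 137 134 100  99 119 123 125 126
  124 119 118 118 118 118 118 118]
 [174 174 174 175 175 174 170 154 116 112 141 137 100  94 117 123 125 126
  120 111 115 118 118 118 118 118]
 [161 160 166 172 175 174 166 145 115 116 139 135  99  90 114 123 125 126
  122 114 116 121 121 123 126 126]
 [135 139 155 170 176 175 170 156 137 119 129 133 108  93 110 121 124 126
  125 125 134 140 143 144 146 146]
 [140 140 151 166 174 177 176 170 151 118 116 133 121  96 104 120 124 126
  126 124 121 122 123 122 122 121]]
```

View pics/fin.png

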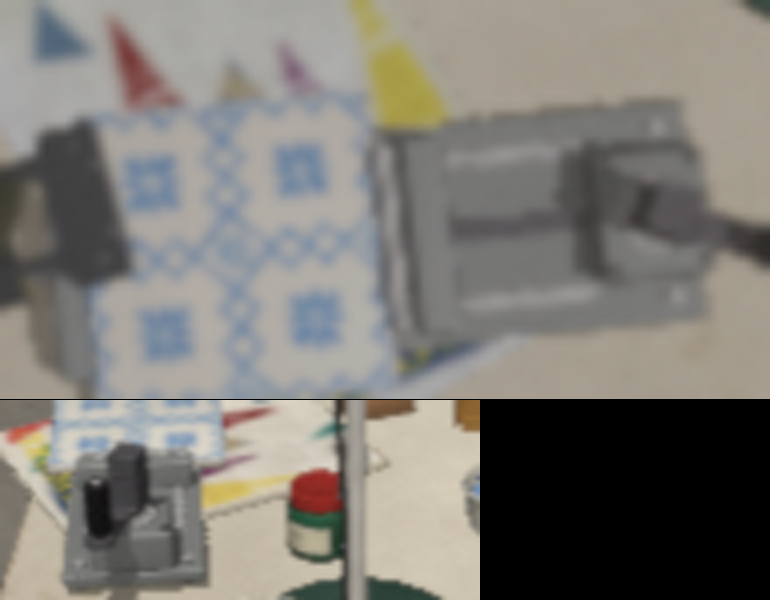

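The final picture shows the tile against the fence. The dark spring gap behind the face plate (≈395–415, 240) is down to ≈54 % of its original width, and the crank is upright on the shaft. The gripper is clear, so I'll hand in.

```bash
python3 -c "
from h import *
print(finish_job())"
```

```text
the job is handed in; nothing more can be done
None
```

The crank is fully home on the shaft and wound clockwise about 2 turns. The tile is held against the fence with the springs about half compressed (≈4 mm by crank angle and by the final image), and the job was handed in at about 27 s with the gripper clear.

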